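# Unstack the paint containers onto their rests

### The arm

A 6-joint arm with a two-finger parallel gripper is mounted at the origin on the work surface. World frame = base frame: x ahead of the robot, y to its left, z up, the work surface at z = 0. Lengths are in m, angles in degrees, forces in N, time in s.
With the tool pointing down it reaches from about 0.25 to 0.725 m from the base axis. Payload 9.7 kg.
Tool frame: the origin (TCP) lies between the finger pads; the fingertips stand 11 mm ahead of it and the grasp point (between the pads) lies 8 mm behind it; z points along the fingers, y is the direction in which the jaws open and shut (so a half turn about z gives the same grasp; the last joint's range is limited). The gripper opens to 85 mm and grips with 20 to 120 N. Pads are 22 mm wide; open, the fingers measure 114 mm over their backs; the gripper's body (76 mm by 85 mm) begins 54 mm behind the grasp point. The pads swing forward as they close: fully open they stand 13 mm farther back than shut.
Start: joints at [73.396, 4.979, 10.078, 95.1, 0, 90], TCP at [0.157, 0.527, 0.242] pointing down, gripper open.
Joint ranges: [-179.16, 179.16], [-48.56, 103.87], [-65.8, 70.77], [-126.05, 130.52], [-82.76, 87.17], [-180, 180]. Speed limits (degrees/s): [127.2, 127.2, 147.25, 180, 180, 180].

### API

Orientations are given as [roll, pitch, yaw] about the fixed x, y, z axes, in that order (R = Rz(yaw) Ry(pitch) Rx(roll)).
In Python, from workcell import bot gives the robot as it stands.
- The arm moves only by the tool play_rows, never from a script. Its argument "targets" is a list of rows, each an object of numbers: "fingers": the gripper command: -1 is shut, 1 is fully open, values between are in proportion; "x", "y", "z": the shift along the tool's x, y, z in m; "wx", "wy", "wz": the turn, a rotation vector about the tool's x, y, z in degrees. In form: [{"fingers": .., "x": .., "y": .., "z": .., "wx": .., "wy": .., "wz": ..}, ...]. A call has 1 to 20 rows; each row is the pose to reach, as a shift and turn from the pose commanded when the call began, along the tool's axes at that moment; what a row does not reach only later rows make up. A row lasts 1/12 s, in which the tool goes at most 41.7 mm and 7.16 degrees, less where a joint would pass 70% of its speed; a pose out of reach is approached as far as the arm can. A call with a gripper value outside its range is refused whole. The fingers move at their own pace and stop on an object; "grip_force" is the grip in N (left out, the last holds). Time passes only in rows, so rows that repeat a pose let the fingers close. It gives the time, the measured TCP pose, the force and the opening at its end, in the units of the state.
- bot.get_obs(): the state, without advancing time (a new reading comes with each control period).
- bot.camera(name): name is "scene" or "top"; returns (picture, depth): 480x640x3 uint8, blue, green, red; 480x640 float32, m along the optical axis (not along the pixel's ray), 0 where there is no reading.
- bot.get_calibration(name): a dict with "fx", "fy", "cx", "cy" (pixels), "camera_from_world" (4x4, takes a point from world to camera coordinates). Camera axes: x right, y down, z forward; pixel columns grow to the right and rows downward; lengths in m; the calibration is good to about 2 mm. A picture is of the moment at which its call begins. get_calibration takes no time and is no camera call.
- bot.job_done(): hands the job in, once; it reports no verdict.
Trained networks look in the newest picture that a camera, given by its name, has taken for a name from the list of things; names that differ only in an ending like _2 or _b are one class to them, and where a whole thing is asked for, a point or a joint stands for the part that bears it (a point fixed in the world has none). Each returns a list of dicts, best first, with "confidence" (0 to 1); they miss things now and then, are a little off and sometimes report something else, mostly with a low value. They report only what shows in the picture. A call takes as long as a camera call. They do not tell look-alikes from the thing itself.
- bot.look_for(query, camera): "extent" ([left, top, right, bottom] in pixels, round what is visible of it).
- bot.outline_of(query, camera): "region" (480x640 bool, what is visible of it) and "extent" ([left, top, right, bottom] in pixels, round what is visible of it).
- bot.place_of(query, camera): "point" ([row, column] in pixels: a listed point, or the origin of a listed thing).
The state is a dict: "time": time; "q": joint angles; "qd": joint speeds; "joint_efforts": joint torques, N m; "ee_pos": TCP position; "tcp_rot": TCP orientation; "wrist_force": force on the tool from outside, world axes, zero at the start; "torque": the same for the moment, N m; "opening": finger opening in m.
Only numpy, scipy, OpenCV 4.12 (cv2) and the standard library are available. Lean on these libraries where they do the work, as an engineer would, in place of code of your own. Each camera call takes 0.05 s, during which the arm holds its last target.

### The job

On the painting table, take the tower of four closed containers apart from the top down, one at a time, and set each one gently into the wooden rest whose recess has its own shape and size: small tub in the small round rest, hexagonal jar in the hexagonal one, square tin in the square one, wide jar in the wide round one. Keep the containers upright and do not drop them; all four must finish standing flat inside their recesses, and the water glass and the white bowl stay where they are.

Things in the scene. Friction and masses are not known exactly. Their poses are not given: they have to be found in the camera images.
- wide_jar: (All sizes in mm.) Bottom of the tower: round clear-glass jar with a flat steel lid, straight sides, diameter 68, height 46, 180 to 310 g. Origin: centre of its underside; z up. Stands on the table.
- square_tin: Second from the bottom: square metal tin (aluminium body, steel lid), straight sides, 52 x 52, height 36, 80 to 145 g. Origin: centre of its underside; x and y square to its side faces, z up. Stands loose on the wide jar's lid.
- hex_jar: Third: hexagonal clear-glass jar, 42 across flats (48.5 across corners), glass body 30 high, with a round brass lid of diameter 40 on it, 40 high in all, 90 to 160 g. Origin: centre of its underside; z up; its x axis is square to a pair of flats (the other pairs at 60 and 120 degrees). Stands loose on the square tin.
- small_tub: Top of the tower: small round white plastic tub with a grey lid, straight sides, diameter 28, height 34, 37 to 65 g. Origin: centre of its underside; z up. Stands loose on the hexagonal jar's lid.
- wide_rest: Wide round pale-wood rest fixed on the table: outer diameter 104, recess diameter 86, floor 6 above the table, rim top 12 above the table (recess 6 deep). Origin: centre of its underside, on the table; z up.
- square_rest: Square pale-wood rest fixed on the table: outside 88 x 88, recess 70 x 70, floor 6 and rim top 12 above the table. Origin: centre of its underside; x and y square to its sides, z up.
- hex_rest: Hexagonal pale-wood rest fixed on the table: recess 60 across flats, outside 78 across flats, floor 6 and rim top 12 above the table. Origin: centre of its underside; x square to a pair of flats (the others at 60 and 120 degrees), z up.
- small_rest: Small round pale-wood rest fixed on the table: outer diameter 64, recess diameter 46, floor 6 and rim top 12 above the table. Origin: centre of its underside; z up.
- water_glass: Bystander: empty clear drinking glass, standing loose on the table, diameter 62 at the rim, height 75. Origin: centre of its underside. To be left alone.
- bowl: Bystander: white ceramic bowl, loose on the table, diameter 124, height 60. Origin: centre of its underside. To be left alone.
Things that resemble listed ones, but are neither listed nor needed, are in the scene too. What is shaped like the square_tin but pink is not meant. Leave any yellow look-alike of the wide_jar alone.

How it is judged:
By the outcome, as a careful person would: the job done as asked, in the order asked, and still so for the second after the job is handed in, with the robot touching nothing.
It also fails if it takes over 112 s, if anything falls off the work surface, if the arm or the gripper's body presses on something with over 40 N, if the wrist force passes 120 N, or if a joint passes its speed limit or range.

## Working session

There is one attempt and no reset: what is moved stays moved. The work goes in short steps, Python scripts to look and compute and a tool call to move; the robot and the scene stay as the last step left them, time stands still between calls to the robot, and variables do not carry over. Pictures are saved under pics/ and viewed, and the job is handed in when it is done.

Besides the shell and the picture viewer there is one more tool, called after ">>>" in YAML: its name, and indented under it one key for each argument. play_rows: Moves the arm, as the interface text tells. Its arguments: {"type":"object","properties":{"targets":{"type":"array","items":{"type":"object","properties":{"fingers":{"type":"number"},"x":{"type":"number"},"y":{"type":"number"},"z":{"type":"number"},"wx":{"type":"number"},"wy":{"type":"number"},"wz":{"type":"number"}}}},"grip_force":{"type":"number"}},"required":["targets"]}

```bash
mkdir -p pics; ls
cat > h.py <<'E'
import numpy as np, cv2
from workcell import bot
def snap(c,fn=None):
    im,d=bot.camera(c)
    if fn: cv2.imwrite('pics/'+fn,im); 
    np.savez('last_'+c+'.npz',im=im,d=d)
    return im,d
def pts(c,d):
    k=bot.get_calibration(c); v,u=np.mgrid[:480,:640]
    P=np.stack([(u-k['cx'])/k['fx']*d,(v-k['cy'])/k['fy']*d,d,np.ones_like(d)],-1)
    W=P@np.linalg.inv(k['camera_from_world']).T
    W=W[...,:3]; W[d<=0]=np.nan
    return W
def proj(c,p):
    k=bot.get_calibration(c); q=np.array(k['camera_from_world'])@np.r_[p,1]
    return q[0]/q[2]*k['fx']+k['cx'], q[1]/q[2]*k['fy']+k['cy']
E
python3 - <<'E'
from h import *
o=bot.get_obs(); print(o)
for c in('scene','top'):
    snap(c,c+'0.png'); k=bot.get_calibration(c); print(c,k)
E
```

```text
pics
{'time': 0.0, 'q': array([7.33961101e+01, 5.01287246e+00, 1.00313970e+01, 9.51000357e+01,
       3.46829733e-04, 9.00013394e+01]), 'qd': array([ 0.12163153,  0.00454509,  0.02738524,  0.00018245,  0.03299464,
       -0.00515743]), 'joint_efforts': array([ 6.89547469e-04, -5.20388031e+01,  4.64805257e+01,  1.65151973e-02,
        1.53499495e-04,  7.89862383e-06]), 'ee_pos': array([0.15709601, 0.52684324, 0.24153868]), 'tcp_rot': array([-1.79918489e+02, -3.44923845e-04,  1.63394770e+02]), 'wrist_force': array([ 0.28119842,  0.7434524 , -0.21987057]), 'torque': array([ 0.04729402,  0.02425319, -0.00714051]), 'opening': 0.08502384057763296}
scene {'fx': 450.7555053149585, 'fy': 450.7555053149585, 'cx': 319.9285065436221, 'cy': 236.97260051172884, 'camera_from_world': array([[-0.02781125,  0.9995471 , -0.01149476,  0.0393671 ],
       [ 0.66706385,  0.00999357, -0.74493352, -0.33429225],
       [-0.74448126, -0.02838527, -0.66703967,  1.36032339],
       [ 0.        ,  0.        ,  0.        ,  1.        ]])}
top {'fx': 444.5039480223613, 'fy': 444.5039480223613, 'cx': 322.86496186104785, 'cy': 231.7064383517211, 'camera_from_world': array([[-0.02066447, -0.99978051, -0.0034512 , -0.02541954],
       [-0.97437081,  0.02091242, -0.22397364,  0.61508487],
       [ 0.22399665, -0.00126554, -0.97458909,  0.75492073],
       [ 0.        ,  0.        ,  0.        ,  1.        ]])}
```

View pics/scene0.png

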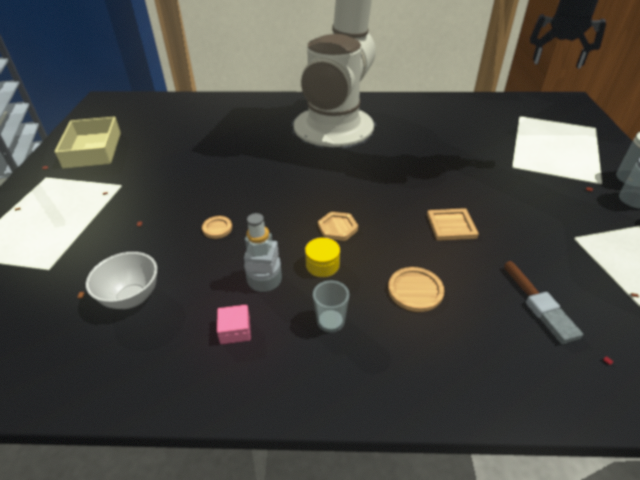

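View pics/top0.png

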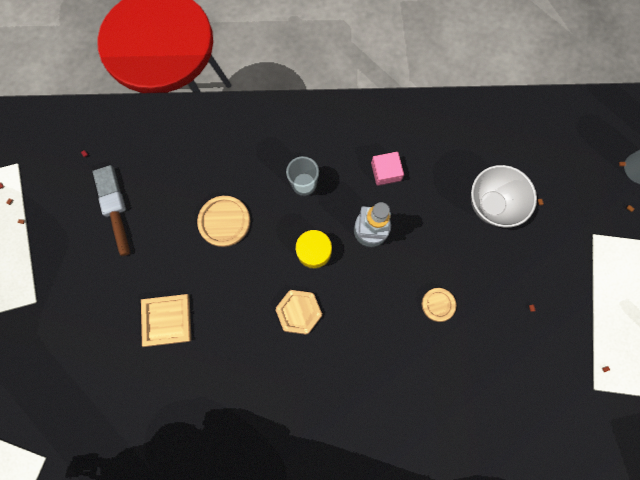

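The tower is at scene (262,255) and top (375,222). Look-alikes are the pink cube tin at top (387,168) and the yellow jar at top (313,248). The rests in the top view are small (439,305), hexagonal (299,312), square (166,320) and wide round (223,221). The glass is at (303,176) and the bowl at (503,196).

```bash
cat > m.py <<'E'
from h import *
L={c:np.load('last_%s.npz'%c) for c in('scene','top')}
W={c:pts(c,L[c]['d']) for c in L}
im=L['top']['im']; 
cv2.imwrite('pics/crop_a.png',np.hstack([cv2.resize(L['top']['im'][185:255,335:425],(400,311),interpolation=cv2.INTER_CUBIC),cv2.resize(L['scene']['im'][205:300,220:310],(400,311),interpolation=cv2.INTER_CUBIC)]))
hsv=cv2.cvtColor(im,cv2.COLOR_BGR2HSV)
# rests
m=((hsv[...,0]>8)&(hsv[...,0]<25)&(hsv[...,1]>60)&(hsv[...,2]>140)).astype(np.uint8)
k=bot.get_calibration('top'); T=np.linalg.inv(k['camera_from_world'])
def back(u,v,z,k=k,T=T):
    r=np.array([(u-k['cx'])/k['fx'],(v-k['cy'])/k['fy'],1]); d=T[:3,:3]@r; o=T[:3,3]
    return o+d*(z-o[2])/d[2]
cs,_=cv2.findContours(m,cv2.RETR_EXTERNAL,cv2.CHAIN_APPROX_NONE)
for c in cs:
    if cv2.contourArea(c)<300: continue
    P=np.array([back(u,v,.010)[:2] for u,v in c[:,0]],np.float32)
    (cx,cy),r=cv2.minEnclosingCircle(P); rect=cv2.minAreaRect(P)
    mu=cv2.moments(P); 
    print(c[:,0].mean(0).round(),'cen',np.array([mu['m10'],mu['m01']])/mu['m00'],'circ',cx,cy,r,'rect',rect)
# tower levels
for c in W:
    w=W[c]
    for n,z in(('wide',.046),('tin',.082),('hex',.122),('tub',.156)):
        s=(abs(w[...,2]-z)<.004)&(w[...,0]>.3)&(w[...,0]<.75)
        n_,lab,st,ce=cv2.connectedComponentsWithStats(s.astype(np.uint8))
        for i in range(1,n_):
            if st[i,4]>25:
                q=w[lab==i]; print(c,n,st[i],ce[i].round(),'mean',q.mean(0).round(4),'min',q.min(0).round(3),'max',q.max(0).round(3))
E
python3 m.py
```

```text
[165. 320.] cen [0.46246027 0.26694218] circ 0.46309924125671387 0.2668766677379608 0.062310315668582916 rect ((0.46237504482269287, 0.2669221758842468), (0.08910995721817017, 0.09031175076961517), 5.387554168701172)
[298. 312.] cen [0.47282399 0.01206342] circ 0.47274067997932434 0.011761409230530262 0.04406338930130005 rect ((0.4728320837020874, 0.01222974807024002), (0.07908967137336731, 0.08748560398817062), 51.43498611450195)
[439. 304.] cen [ 0.4808188  -0.25776698] circ 0.4811001121997833 -0.2577585279941559 0.03234775736927986 rect ((0.4807639420032501, -0.2578563392162323), (0.06294270604848862, 0.06257329136133194), 42.22993469238281)
[223. 220.] cen [0.65618814 0.16168899] circ 0.6559185981750488 0.16180674731731415 0.05266796797513962 rect ((0.6561514139175415, 0.16154997050762177), (0.10449262708425522, 0.10147936642169952), 88.75408172607422)
scene wide [626 178  14  15  55] [632. 186.] mean [0.3681 0.6894 0.046 ] min [0.34  0.684 0.042] max [0.386 0.699 0.05 ]
scene wide [305 237  34  26 681] [322. 250.] mean [ 0.5914 -0.0192  0.0471] min [ 0.555 -0.052  0.042] max [0.
[... 1230 characters left out ...]
038  0.0474] min [ 0.615 -0.109  0.042] max [ 0.653 -0.1    0.05 ]
top wide [295 230  36  35 924] [313. 247.] mean [ 0.5904 -0.0188  0.0476] min [ 0.558 -0.051  0.042] max [0.624 0.015 0.05 ]
top wide [360 237  24   6  74] [371. 240.] mean [ 0.6021 -0.13    0.047 ] min [ 0.597 -0.153  0.043] max [ 0.608 -0.109  0.05 ]
top tin [359 206  29  30 237] [369. 225.] mean [ 0.6219 -0.1225  0.083 ] min [ 0.603 -0.156  0.078] max [ 0.659 -0.104  0.086]
top hex [366 206  24  22 156] [376. 219.] mean [ 0.6225 -0.1306  0.1233] min [ 0.609 -0.154  0.118] max [ 0.647 -0.115  0.126]
top tub [372 202  17  17 210] [380. 210.] mean [ 0.6298 -0.1348  0.1573] min [ 0.616 -0.148  0.152] max [ 0.644 -0.122  0.16 ]
```

Run:
```python
from h import *
snap('top'); snap('scene')
for q in['wide_jar','square_tin','hex_jar','small_tub','wide_rest','square_rest','hex_rest','small_rest','water_glass','bowl']:
    print(q,[(np.round(r['point']),round(r['confidence'],2)) for r in bot.place_of(q,'top')][:3])
```

```text
wide_jar [(array([251., 313.]), 0.8), (array([225., 368.]), 0.51)]
square_tin [(array([172., 388.]), 0.83), (array([226., 370.]), 0.78), (array([213., 376.]), 0.34)]
hex_jar [(array([218., 375.]), 0.79)]
small_tub [(array([215., 379.]), 0.5)]
wide_rest [(array([219., 222.]), 0.94), (array([213., 379.]), 0.45), (array([230., 369.]), 0.28)]
square_rest [(array([317., 167.]), 0.89), (array([223., 220.]), 0.74)]
hex_rest []
small_rest [(array([302., 435.]), 0.69), (array([203., 491.]), 0.15)]
water_glass [(array([187., 302.]), 0.74)]
bowl [(array([201., 490.]), 0.72), (array([187., 305.]), 0.33)]
```

View pics/crop_a.png

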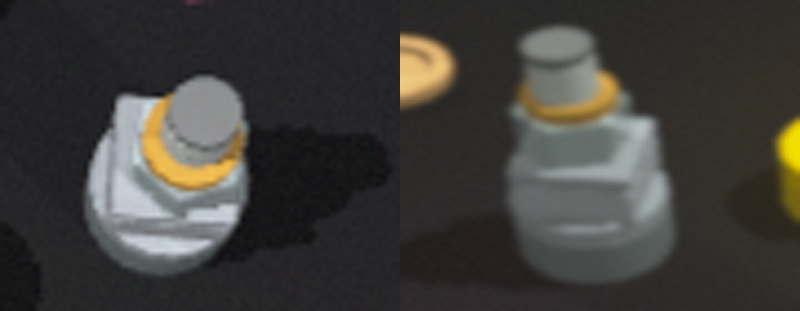

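The crop shows the real tower: grey-lidded tub on a brass-lidded hexagonal jar, a metal tin, then a clear jar. The pink cube and yellow jar stand apart from it. The tub's top centre is (0.630,-0.135), and its height of 0.157 agrees with the expected 0.156. All rest sizes match too.

```bash
cat > go.py <<'E'
import sys
from h import *
from scipy.spatial.transform import Rotation as R
o=bot.get_obs()
r=R.from_euler('xyz',o['tcp_rot'],degrees=True)
print('t',round(o['time'],2),'pos',o['ee_pos'].round(4),'rot',o['tcp_rot'].round(2),'F',o['wrist_force'].round(1),'open',round(o['opening'],4),'q',o['q'].round(0))
a=list(map(float,sys.argv[1:]))
while a:
    x,y,z,yaw=a[:4];a=a[4:]
    d=r.inv().apply(np.array([x,y,z])-o['ee_pos'])
    w=(r.inv()*R.from_euler('xyz',[180,0,yaw],degrees=True)).as_rotvec(degrees=True)
    print('shift',d.round(4),'turn',w.round(2))
E
python3 go.py .63 -.135 .20 90 .63 -.135 .142 90
```

```text
t 0.7 pos [0.1572 0.5271 0.2423] rot [180.     0.   163.39] F [0.2 0.1 0.6] open 0.0854 q [73.  5. 10. 95. -0. 90.]
shift [-0.6423 -0.4993  0.0423] turn [ 0.   -0.   73.39]
shift [-0.6423 -0.4993  0.1003] turn [ 0.   -0.   73.39]
```

>>> play_rows:
  targets:
    - {"fingers":1,"x":-0.32,"y":-0.25,"z":0,"wz":36}
    - {"fingers":1,"x":-0.32,"y":-0.25,"z":0,"wz":36}
    - {"fingers":1,"x":-0.32,"y":-0.25,"z":0,"wz":36}
    - {"fingers":1,"x":-0.32,"y":-0.25,"z":0,"wz":36}
    - {"fingers":1,"x":-0.32,"y":-0.25,"z":0,"wz":36}
    - {"fingers":1,"x":-0.32,"y":-0.25,"z":0,"wz":36}
    - {"fingers":1,"x":-0.32,"y":-0.25,"z":0,"wz":36}
    - {"fingers":1,"x":-0.32,"y":-0.25,"z":0,"wz":36}
    - {"fingers":1,"x":-0.642,"y":-0.499,"z":0.02,"wz":73.4}
    - {"fingers":1,"x":-0.642,"y":-0.499,"z":0.02,"wz":73.4}
    - {"fingers":1,"x":-0.642,"y":-0.499,"z":0.02,"wz":73.4}
    - {"fingers":1,"x":-0.642,"y":-0.499,"z":0.02,"wz":73.4}
    - {"fingers":1,"x":-0.642,"y":-0.499,"z":0.02,"wz":73.4}
    - {"fingers":1,"x":-0.642,"y":-0.499,"z":0.02,"wz":73.4}
    - {"fingers":1,"x":-0.642,"y":-0.499,"z":0.02,"wz":73.4}
    - {"fingers":1,"x":-0.642,"y":-0.499,"z":0.02,"wz":73.4}
    - {"fingers":1,"x":-0.642,"y":-0.499,"z":0.02,"wz":73.4}
    - {"fingers":1,"x":-0.642,"y":-0.499,"z":0.02,"wz":73.4}
    - {"fingers":1,"x":-0.642,"y":-0.499,"z":0.02,"wz":73.4}
    - {"fingers":1,"x":-0.642,"y":-0.499,"z":0.02,"wz":73.4}

```text
$.targets[0]: bad value
```

```bash
python3 go.py .63 -.135 .20 90 .63 -.135 .142 90
```

```text
t 0.7 pos [0.1572 0.5271 0.2423] rot [180.     0.   163.39] F [0.2 0.1 0.6] open 0.0854 q [73.  5. 10. 95. -0. 90.]
shift [-0.6423 -0.4993  0.0423] turn [ 0.   -0.   73.39]
shift [-0.6423 -0.4993  0.1003] turn [ 0.   -0.   73.39]
```

>>> play_rows:
  targets:
    - {"fingers":1,"x":-0.04,"y":-0.03,"z":0,"wx":0,"wy":0,"wz":4}

```text
time: 0.78
ee_pos: [0.1799, 0.4964, 0.2407]
tcp_rot: [-180.0, -0.1, 159.7]
wrist_force: [2.1, 1.0, 0.8]
opening: 0.0849
```

Run:
```python
import numpy as np
from scipy.spatial.transform import Rotation as R
r=R.from_euler('xyz',[180,0,159.4],degrees=True)
print(r.inv().apply(np.array([.63,-.135,.2])-[.1868,.4869,.242]))
```

```text
[-0.63367191 -0.42619921  0.042     ]
```

>>> play_rows:
  targets:
    - {"fingers":1,"x":-0.32,"y":-0.213,"z":0,"wx":0,"wy":0,"wz":35}
    - {"fingers":1,"x":-0.32,"y":-0.213,"z":0,"wx":0,"wy":0,"wz":35}
    - {"fingers":1,"x":-0.32,"y":-0.213,"z":0,"wx":0,"wy":0,"wz":35}
    - {"fingers":1,"x":-0.32,"y":-0.213,"z":0,"wx":0,"wy":0,"wz":35}
    - {"fingers":1,"x":-0.32,"y":-0.213,"z":0,"wx":0,"wy":0,"wz":35}
    - {"fingers":1,"x":-0.32,"y":-0.213,"z":0,"wx":0,"wy":0,"wz":35}
    - {"fingers":1,"x":-0.32,"y":-0.213,"z":0,"wx":0,"wy":0,"wz":35}
    - {"fingers":1,"x":-0.32,"y":-0.213,"z":0,"wx":0,"wy":0,"wz":35}
    - {"fingers":1,"x":-0.634,"y":-0.426,"z":0.01,"wx":0,"wy":0,"wz":69.4}
    - {"fingers":1,"x":-0.634,"y":-0.426,"z":0.01,"wx":0,"wy":0,"wz":69.4}
    - {"fingers":1,"x":-0.634,"y":-0.426,"z":0.01,"wx":0,"wy":0,"wz":69.4}
    - {"fingers":1,"x":-0.634,"y":-0.426,"z":0.01,"wx":0,"wy":0,"wz":69.4}
    - {"fingers":1,"x":-0.634,"y":-0.426,"z":0.01,"wx":0,"wy":0,"wz":69.4}
    - {"fingers":1,"x":-0.634,"y":-0.426,"z":0.01,"wx":0,"wy":0,"wz":69.4}
    - {"fingers":1,"x":-0.634,"y":-0.426,"z":0.01,"wx":0,"wy":0,"wz":69.4}
    - {"fingers":1,"x":-0.634,"y":-0.426,"z":0.01,"wx":0,"wy":0,"wz":69.4}
    - {"fingers":0,"x":-0.634,"y":-0.426,"z":0.01,"wx":0,"wy":0,"wz":69.4}
    - {"fingers":0,"x":-0.634,"y":-0.426,"z":0.01,"wx":0,"wy":0,"wz":69.4}
    - {"fingers":0,"x":-0.634,"y":-0.426,"z":0.01,"wx":0,"wy":0,"wz":69.4}
    - {"fingers":0,"x":-0.634,"y":-0.426,"z":0.01,"wx":0,"wy":0,"wz":69.4}

```text
time: 2.45
ee_pos: [0.6267, -0.1315, 0.2303]
tcp_rot: [-179.9, 0.0, 89.8]
wrist_force: [0.2, 0.5, -0.2]
opening: 0.0431
```

```bash
python3 go.py .63 -.135 .20 90 .63 -.135 .142 90
```

```text
t 2.45 pos [ 0.6267 -0.1315  0.2303] rot [-179.89    0.     89.8 ] F [ 0.2  0.5 -0.2] open 0.0431 q [-12.  18.  24.  96.  -0.  78.]
shift [-0.0035  0.0034  0.0303] turn [-0.11  0.   -0.2 ]
shift [-0.0035  0.0035  0.0883] turn [-0.11  0.   -0.2 ]
```

>>> play_rows:
  targets:
    - {"fingers":0.1,"x":0,"y":0,"z":0.015,"wx":0,"wy":0,"wz":0}
    - {"fingers":0.1,"x":0,"y":0,"z":0.03,"wx":0,"wy":0,"wz":0}
    - {"fingers":0.1,"x":0,"y":0,"z":0.03,"wx":0,"wy":0,"wz":0}
    - {"fingers":0.1,"x":0,"y":0,"z":0.03,"wx":0,"wy":0,"wz":0}

```text
time: 2.78
ee_pos: [0.6248, -0.1276, 0.2021]
tcp_rot: [-179.9, -0.0, 90.0]
wrist_force: [0.3, 0.0, 0.2]
opening: 0.0468
```

```bash
python3 go.py .63 -.135 .142 90
```

```text
t 2.78 pos [ 0.6248 -0.1276  0.2021] rot [-1.7992e+02 -2.0000e-02  9.0030e+01] F [0.3 0.  0.2] open 0.0468 q [-12.  17.  19.  93.   0.  78.]
shift [-0.0074  0.0052  0.06  ] turn [-0.08 -0.02  0.03]
```

>>> play_rows:
  targets:
    - {"fingers":0.1,"x":-0.0074,"y":0.0052,"z":0.01,"wx":0,"wy":0,"wz":0}
    - {"fingers":0.1,"x":-0.0074,"y":0.0052,"z":0.01,"wx":0,"wy":0,"wz":0}
    - {"fingers":0.1,"x":-0.0074,"y":0.0052,"z":0.02,"wx":0,"wy":0,"wz":0}
    - {"fingers":0.1,"x":-0.0074,"y":0.0052,"z":0.032,"wx":0,"wy":0,"wz":0}
    - {"fingers":0.1,"x":-0.0074,"y":0.0052,"z":0.044,"wx":0,"wy":0,"wz":0}
    - {"fingers":0.1,"x":-0.0074,"y":0.0052,"z":0.055,"wx":0,"wy":0,"wz":0}
    - {"fingers":0.1,"x":-0.0074,"y":0.0052,"z":0.06,"wx":0,"wy":0,"wz":0}
    - {"fingers":0.1,"x":-0.0074,"y":0.0052,"z":0.06,"wx":0,"wy":0,"wz":0}
    - {"fingers":0.1,"x":-0.0074,"y":0.0052,"z":0.06,"wx":0,"wy":0,"wz":0}

```text
time: 3.53
ee_pos: [0.6306, -0.1356, 0.1422]
tcp_rot: [-180.0, -0.0, 90.0]
wrist_force: [0.2, 0.3, -0.3]
opening: 0.0472
```

```bash
python3 - <<'E'
from h import *
im,d=snap('scene'); w=pts('scene',d)
cv2.imwrite('pics/c1.png',cv2.resize(im[160:310,180:340],(640,600),interpolation=cv2.INTER_CUBIC))
E
python3 go.py .63 -.135 .142 90
```

```text
t 3.58 pos [ 0.6308 -0.1357  0.1428] rot [1.7997e+02 1.0000e-02 9.0000e+01] F [0.2 0.5 1. ] open 0.0465 q [-12.  17.  13.  86.   0.  78.]
shift [ 0.0007 -0.0008  0.0008] turn [ 0.03  0.01 -0.  ]
```

View pics/c1.png

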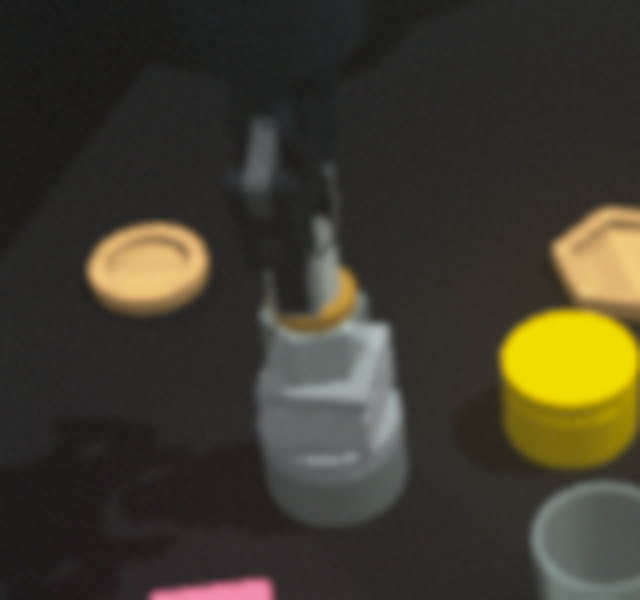

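The tub sits between the fingers and the tips are just above the brass lid at (310,310) in the crop. Closing.

>>> play_rows:
  grip_force: 30
  targets:
    - {"fingers":-0.15,"x":0,"y":0,"z":0,"wx":0,"wy":0,"wz":0}
    - {"fingers":-0.25,"x":0,"y":0,"z":0,"wx":0,"wy":0,"wz":0}
    - {"fingers":-0.3,"x":0,"y":0,"z":0,"wx":0,"wy":0,"wz":0}
    - {"fingers":-0.35,"x":0,"y":0,"z":0,"wx":0,"wy":0,"wz":0}
    - {"fingers":-0.4,"x":0,"y":0,"z":0,"wx":0,"wy":0,"wz":0}
    - {"fingers":-1,"x":0,"y":0,"z":0,"wx":0,"wy":0,"wz":0}
    - {"fingers":-1,"x":0,"y":0,"z":0,"wx":0,"wy":0,"wz":0}
    - {"fingers":-1,"x":0,"y":0,"z":0,"wx":0,"wy":0,"wz":0}

```text
time: 4.25
ee_pos: [0.6309, -0.1357, 0.1429]
tcp_rot: [179.9, 0.0, 90.0]
wrist_force: [-1.1, 0.4, 5.3]
opening: 0.0269
```

```bash
python3 go.py .63 -.135 .20 90 .481 -.258 .20 90 .481 -.258 .05 90
```

```text
t 4.25 pos [ 0.6309 -0.1357  0.1429] rot [1.7995e+02 1.0000e-02 9.0000e+01] F [-1.1  0.4  5.3] open 0.0269 q [-12.  17.  13.  86.  -0.  78.]
shift [ 0.0007 -0.0009 -0.0571] turn [ 0.05  0.01 -0.  ]
shift [-0.1223 -0.1498 -0.0572] turn [ 0.05  0.01 -0.  ]
shift [-0.1223 -0.15    0.0928] turn [ 0.05  0.01 -0.  ]
```

>>> play_rows:
  targets:
    - {"fingers":-1,"x":0,"y":0,"z":-0.004,"wx":0,"wy":0,"wz":0}
    - {"fingers":-1,"x":0,"y":0,"z":-0.012,"wx":0,"wy":0,"wz":0}
    - {"fingers":-1,"x":0,"y":0,"z":-0.025,"wx":0,"wy":0,"wz":0}
    - {"fingers":-1,"x":0,"y":0,"z":-0.04,"wx":0,"wy":0,"wz":0}
    - {"fingers":-1,"x":-0.008,"y":-0.01,"z":-0.05,"wx":0,"wy":0,"wz":0}
    - {"fingers":-1,"x":-0.025,"y":-0.03,"z":-0.057,"wx":0,"wy":0,"wz":0}
    - {"fingers":-1,"x":-0.044,"y":-0.053,"z":-0.057,"wx":0,"wy":0,"wz":0}
    - {"fingers":-1,"x":-0.063,"y":-0.077,"z":-0.05,"wx":0,"wy":0,"wz":0}
    - {"fingers":-1,"x":-0.083,"y":-0.101,"z":-0.035,"wx":0,"wy":0,"wz":0}
    - {"fingers":-1,"x":-0.102,"y":-0.125,"z":-0.02,"wx":0,"wy":0,"wz":0}
    - {"fingers":-1,"x":-0.115,"y":-0.141,"z":0,"wx":0,"wy":0,"wz":0}
    - {"fingers":-1,"x":-0.121,"y":-0.148,"z":0.02,"wx":0,"wy":0,"wz":0}
    - {"fingers":-1,"x":-0.1223,"y":-0.15,"z":0.04,"wx":0,"wy":0,"wz":0}
    - {"fingers":-1,"x":-0.1223,"y":-0.15,"z":0.06,"wx":0,"wy":0,"wz":0}
    - {"fingers":-1,"x":-0.1223,"y":-0.15,"z":0.075,"wx":0,"wy":0,"wz":0}
    - {"fingers":-1,"x":-0.1223,"y":-0.15,"z":0.085,"wx":0,"wy":0,"wz":0}
    - {"fingers":-1,"x":-0.1223,"y":-0.15,"z":0.093,"wx":0,"wy":0,"wz":0}
    - {"fingers":-1,"x":-0.1223,"y":-0.15,"z":0.093,"wx":0,"wy":0,"wz":0}
    - {"fingers":-1,"x":-0.1223,"y":-0.15,"z":0.093,"wx":0,"wy":0,"wz":0}

```text
time: 5.83
ee_pos: [0.4807, -0.2581, 0.0497]
tcp_rot: [180.0, 0.0, 90.0]
wrist_force: [0.0, -0.4, -0.4]
opening: 0.0271
```

```bash
python3 - <<'E'
from h import *
im,d=snap('scene')
im2,d2=snap('top')
cv2.imwrite('pics/c2.png',np.hstack([cv2.resize(im[170:290,160:300],(400,343),interpolation=cv2.INTER_CUBIC),cv2.resize(im2[180:340,340:500],(400,343),interpolation=cv2.INTER_CUBIC)]))
E
python3 go.py .481 -.258 .028 90
```

```text
t 5.93 pos [ 0.4812 -0.2582  0.0504] rot [1.7992e+02 4.0000e-02 9.0000e+01] F [ 0.2  0.1 -0.1] open 0.0269 q [-28.   5. -11.  74.  -0.  62.]
shift [ 0.0002 -0.0003  0.0224] turn [0.08 0.04 0.  ]
```

View pics/c2.png

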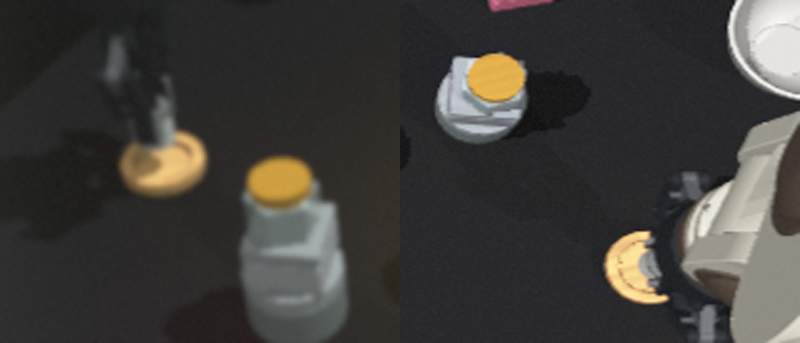

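>>> play_rows:
  targets:
    - {"fingers":-1,"x":0,"y":0,"z":0.008,"wx":0,"wy":0,"wz":0}
    - {"fingers":-1,"x":0,"y":0,"z":0.014,"wx":0,"wy":0,"wz":0}
    - {"fingers":-1,"x":0,"y":0,"z":0.018,"wx":0,"wy":0,"wz":0}
    - {"fingers":-1,"x":0,"y":0,"z":0.02,"wx":0,"wy":0,"wz":0}
    - {"fingers":-1,"x":0,"y":0,"z":0.021,"wx":0,"wy":0,"wz":0}
    - {"fingers":-1,"x":0,"y":0,"z":0.022,"wx":0,"wy":0,"wz":0}
    - {"fingers":-1,"x":0,"y":0,"z":0.022,"wx":0,"wy":0,"wz":0}

```text
time: 6.52
ee_pos: [0.4807, -0.258, 0.0272]
tcp_rot: [-180.0, -0.0, 90.0]
wrist_force: [-0.2, -0.2, -0.1]
opening: 0.0267
```

>>> play_rows:
  targets:
    - {"fingers":-1,"x":0,"y":0,"z":0.0005,"wx":0,"wy":0,"wz":0}
    - {"fingers":-1,"x":0,"y":0,"z":0.001,"wx":0,"wy":0,"wz":0}
    - {"fingers":-1,"x":0,"y":0,"z":0.001,"wx":0,"wy":0,"wz":0}

```text
time: 6.77
ee_pos: [0.4808, -0.2581, 0.0269]
tcp_rot: [180.0, 0.0, 90.0]
wrist_force: [-1.8, 1.7, 4.2]
opening: 0.0272
```

Contact came at the expected height with 4 N. Releasing.

>>> play_rows:
  targets:
    - {"fingers":-0.32,"x":0,"y":0,"z":0,"wx":0,"wy":0,"wz":0}
    - {"fingers":-0.25,"x":0,"y":0,"z":0,"wx":0,"wy":0,"wz":0}
    - {"fingers":-0.1,"x":0,"y":0,"z":0,"wx":0,"wy":0,"wz":0}
    - {"fingers":0.1,"x":0,"y":0,"z":0,"wx":0,"wy":0,"wz":0}
    - {"fingers":0.1,"x":0,"y":0,"z":0,"wx":0,"wy":0,"wz":0}
    - {"fingers":0.1,"x":0,"y":0,"z":-0.01,"wx":0,"wy":0,"wz":0}
    - {"fingers":0.1,"x":0,"y":0,"z":-0.03,"wx":0,"wy":0,"wz":0}
    - {"fingers":0.3,"x":0,"y":0,"z":-0.06,"wx":0,"wy":0,"wz":0}
    - {"fingers":0.3,"x":0,"y":0,"z":-0.1,"wx":0,"wy":0,"wz":0}
    - {"fingers":0.3,"x":0,"y":0,"z":-0.14,"wx":0,"wy":0,"wz":0}
    - {"fingers":0.3,"x":0,"y":0,"z":-0.16,"wx":0,"wy":0,"wz":0}
    - {"fingers":0.3,"x":0,"y":0,"z":-0.16,"wx":0,"wy":0,"wz":0}

```text
time: 7.77
ee_pos: [0.4822, -0.2588, 0.1929]
tcp_rot: [179.6, 0.2, 90.0]
wrist_force: [0.5, -1.0, 0.2]
opening: 0.0554
```

```bash
python3 - <<'E'
from h import *
im,d=snap('scene')
im2,d2=snap('top')
cv2.imwrite('pics/c3.png',np.hstack([cv2.resize(im[170:290,160:300],(400,343),interpolation=cv2.INTER_CUBIC),cv2.resize(im2[190:250,340:410],(400,343),interpolation=cv2.INTER_CUBIC)]))
for c,dd in(('scene',d),('top',d2)):
  w=pts(c,dd)
  s=(w[...,0]>.45)&(w[...,0]<.51)&(w[...,1]>-.29)&(w[...,1]<-.23)&(w[...,2]>.035)&(w[...,2]<.05)
  q=w[s]; print(c,'tub',len(q),q.mean(0) if len(q) else '',)
  for z in(.046,.082,.112,.122):
    s=(abs(w[...,2]-z-.001)<.003)&(w[...,0]>.57)&(w[...,0]<.69)&(w[...,1]>-.18)&(w[...,1]<-.08)
    q=w[s]
    if len(q)>5: print(c,z,len(q),q.mean(0).round(4),q.min(0).round(4),q.max(0).round(4))
# brass circle
  I=im if c=='scene' else im2
  h=cv2.cvtColor(I,cv2.COLOR_BGR2HSV); m=(h[...,0]>10)&(h[...,0]<28)&(h[...,1]>120)&(h[...,2]>100)&(w[...,2]>.1)
  n,l,st,ce=cv2.connectedComponentsWithStats(m.astype(np.uint8)); 
  for i in range(1,n):
    if st[i,4]>60: q=w[l==i]; print('brass',st[i],q.mean(0),q.min(0),q.max(0))
E
python3 go.py
```

```text
scene tub 107 [ 0.48140303 -0.25704271  0.04069317]
scene 0.046 168 [ 0.6484 -0.1261  0.0471] [ 0.6111 -0.1671  0.044 ] [ 0.6637 -0.0999  0.0496]
scene 0.082 229 [ 0.6421 -0.1279  0.083 ] [ 0.6057 -0.16    0.0801] [ 0.657  -0.1047  0.086 ]
scene 0.112 97 [ 0.6399 -0.1322  0.1131] [ 0.618  -0.1571  0.11  ] [ 0.6516 -0.1119  0.116 ]
scene 0.122 273 [ 0.6284 -0.1343  0.1232] [ 0.6064 -0.1542  0.1201] [ 0.6475 -0.1157  0.126 ]
brass [502   0  14  11  86] [-0.85439946  0.73940931  0.11492932] [-0.96039055  0.73147237  0.10022953] [-0.81278454  0.75112706  0.13867466]
brass [572   0  14  13 134] [-0.77904623  0.99164774  0.1242684 ] [-0.79148036  0.96711128  0.10002007] [-0.76717078  1.01582873  0.15022752]
brass [623   0  13  14  95] [-0.78030761  1.19121271  0.12352414] [-0.79566826  1.17193032  0.10016572] [-0.76821541  1.20841366  0.14791338]
brass [246 225  23  17 300] [ 0.62953959 -0.13366452  0.12271132] [ 0.60640916 -0.15419851  0.11597827] [ 0.64749062 -0.11566998  0.12598329]
top tub 188 [ 0.48141375 -0.25686065  0.04116004]
top 0.046 141 [ 0.6176 -0.1249  0.0475] [ 0.5979 -0.166   0.0441] [ 0.6539 -0.0998  0.05  ]
top 0.082 229 [ 0.6238 -0.1232  0.0833] [ 0.6031 -0.1596  0.08  ] [ 0.6586 -0.1044  0.086 ]
top 0.112 79 [ 0.6211 -0.1305  0.1133] [ 0.6062 -0.1562  0.1102] [ 0.6527 -0.1114  0.1159]
top 0.122 376 [ 0.6291 -0.1341  0.1236] [ 0.6099 -0.1541  0.12  ] [ 0.6484 -0.1156  0.126 ]
brass [367 205  23  23 393] [ 0.62847353 -0.13468255  0.12348939] [ 0.60950789 -0.15555595  0.11423545] [ 0.64843594 -0.11563103  0.12773383]
t 7.87 pos [ 0.4811 -0.2582  0.1878] rot [1.7988e+02 6.0000e-02 9.0000e+01] F [-0.6 -0.2 -0.7] open 0.0552 q [-28.   4.   2.  89.   0.  62.]
```

View pics/c3.png

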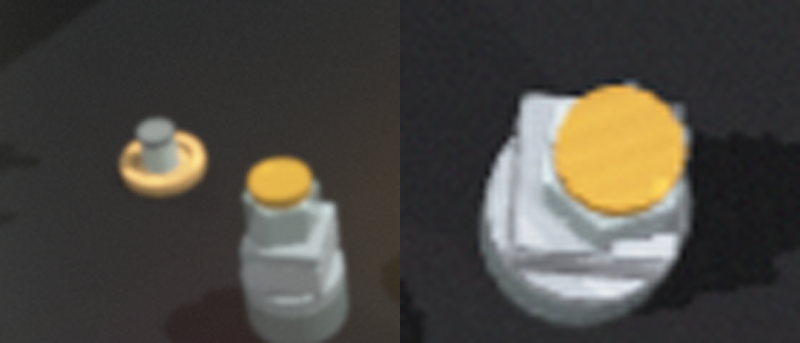

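The tub stands upright in the small rest at (0.481,-0.257), with its lid at the right height. Next I'll fit the yaw of the hexagonal jar and the tin.

```bash
cat > fit.py <<'E'
from h import *
from scipy.optimize import minimize
W=[pts(c,np.load('last_%s.npz'%c)['d']).reshape(-1,3) for c in('scene','top')]
def fit(c0,zlo,zhi,ztop,half,nf,R):
    c0=np.array(c0)
    P=[]
    for w in W:
        s=(w[:,2]>zlo)&(w[:,2]<zhi)&(np.hypot(w[:,0]-c0[0],w[:,1]-c0[1])<R); P.append(w[s][:,:2])
    print([len(p) for p in P]); P=np.vstack(P)
    T=np.vstack([w[(abs(w[:,2]-ztop-.001)<.003)&(np.hypot(w[:,0]-c0[0],w[:,1]-c0[1])<R)][:,:2] for w in W])
    step=2*np.pi/nf
    def sd(p,x):
        q=p-x[:2]; a=x[2]+step*np.arange(nf)
        return (q@np.array([np.cos(a),np.sin(a)])).max(1)-half
    def cost(x): 
        e=sd(P,x)/.0015; t=np.maximum(sd(T,x),0)/.0015
        return np.log1p(e*e).mean()+ (np.log1p(t*t).mean() if len(T) else 0)
    best=[]
    for a in np.arange(0,360/nf,5):
        r=minimize(cost,[*c0,np.radians(a)],method='Nelder-Mead',options=dict(initial_simplex=np.array([[*c0,np.radians(a)],[c0[0]+.003,c0[1],np.radians(a)],[c0[0],c0[1]+.003,np.radians(a)],[*c0,np.radians(a+5)]])))
        best.append((r.fun,r.x[0].round(4),r.x[1].round(4),np.degrees(r.x[2])%(360/nf)))
    best.sort(); print(best[:4])
    return best[0]
if __name__=='__main__':
    print('hex');fit((.629,-.1345),.088,.108,.112,.021,6,.029)
    print('tin');fit((.628,-.130),.052,.077,.082,.026,4,.042)
E
python3 fit.py
```

```text
hex
[216, 70]
[(np.float64(0.4700879334239726), np.float64(0.627), np.float64(-0.1349), np.float64(16.835457534998657)), (np.float64(0.470087948533221), np.float64(0.627), np.float64(-0.1349), np.float64(16.836859741316573)), (np.float64(0.4700879493306328), np.float64(0.627), np.float64(-0.1349), np.float64(16.834770182087027)), (np.float64(0.470087949907675), np.float64(0.627), np.float64(-0.1349), np.float64(16.83453057348306))]
tin
[316, 100]
[(np.float64(0.5571377596096796), np.float64(0.6282), np.float64(-0.133), np.float64(83.77539649143736)), (np.float64(0.5571377913802297), np.float64(0.6282), np.float64(-0.133), np.float64(83.77563962729224)), (np.float64(0.5571378075002718), np.float64(0.6282), np.float64(-0.133), np.float64(83.77530662566434)), (np.float64(0.5571378123435979), np.float64(0.6282), np.float64(-0.133), np.float64(83.77818693788014))]
```

```bash
cat > ov.py <<'E'
from h import *
def poly(c,y,half,n): 
    a=np.radians(y)+2*np.pi/n*(np.arange(n)+.5); r=half/np.cos(np.pi/n); return [(c[0]+r*np.cos(t),c[1]+r*np.sin(t)) for t in a]
def draw(im,cam,P,z,col):
    s=6; p=np.array([np.array(proj(cam,[x,y,z])) for x,y in P]); return p
def ov(items,fn,boxes):
    out=[]
    for cam,(x0,y0,x1,y1) in boxes.items():
        im=np.load('last_%s.npz'%cam)['im'][y0:y1,x0:x1]; s=390/(x1-x0)
        im=cv2.resize(im,None,fx=s,fy=s,interpolation=cv2.INTER_CUBIC)
        for P,z,col in items:
            p=np.array([proj(cam,[x,y,z]) for x,y in P]); p=((p+.5-[x0,y0])*s).astype(int)
            cv2.polylines(im,[p.reshape(-1,1,2)],True,col,1)
        out.append(im)
    h=max(o.shape[0] for o in out); out=[cv2.copyMakeBorder(o,0,h-o.shape[0],0,0,0) for o in out]
    cv2.imwrite('pics/'+fn,np.hstack(out))
E
python3 - <<'E'
from ov import *
ov([(poly((.628,-.1347),16.8,.021,6),.112,(0,0,255)),(poly((.628,-.1347),16.8,.021,6),.082,(0,0,255)),(poly((.6282,-.133),83.8,.026,4),.082,(0,255,0)),(poly((.6282,-.133),83.8,.026,4),.046,(0,255,0))],'ov1.png',{'scene':(230,210,300,300),'top':(340,185,410,255)})
# rests
im=np.load('last_top.npz')['im']; hsv=cv2.cvtColor(im,cv2.COLOR_BGR2HSV)
m=((hsv[...,0]>8)&(hsv[...,0]<25)&(hsv[...,1]>60)&(hsv[...,2]>140)).astype(np.uint8)
k=bot.get_calibration('top'); T=np.linalg.inv(k['camera_from_world'])
def back(u,v,z):
    d=T[:3,:3]@np.array([(u-k['cx'])/k['fx'],(v-k['cy'])/k['fy'],1]); o=T[:3,3]; return (o+d*(z-o[2])/d[2])[:2]
from scipy.optimize import least_squares
cs,_=cv2.findContours(m,cv2.RETR_EXTERNAL,cv2.CHAIN_APPROX_NONE)
for c0,half,n in(((.4728,.012),.039,6),((.4625,.267),.044,4)):
    for c in cs:
        P=np.array([back(u,v,.012) for u,v in c[:,0]])
        if cv2.contourArea(c)<300 or np.hypot(*(P.mean(0)-c0))>.03: continue
        def f(x):
            a=x[2]+2*np.pi/n*np.arange(n); return ((P-x[:2])@np.array([np.cos(a),np.sin(a)])).max(1)-x[3]
        b=min((least_squares(f,[*c0,np.radians(a),half],loss='soft_l1',f_scale=.001) for a in range(0,360//n,5)),key=lambda r:r.cost)
        print(n,b.x[:2],np.degrees(b.x[2])%(360/n),b.x[3],b.cost)
E
```

```text
6 [0.47260128 0.01190291] 51.23145900192565 0.03877025765860752 1.643270671138506e-05
4 [0.46232687 0.26622359] 5.533029570481432 0.04423996745461939 2.8648634804093647e-05
```

View pics/ov1.png

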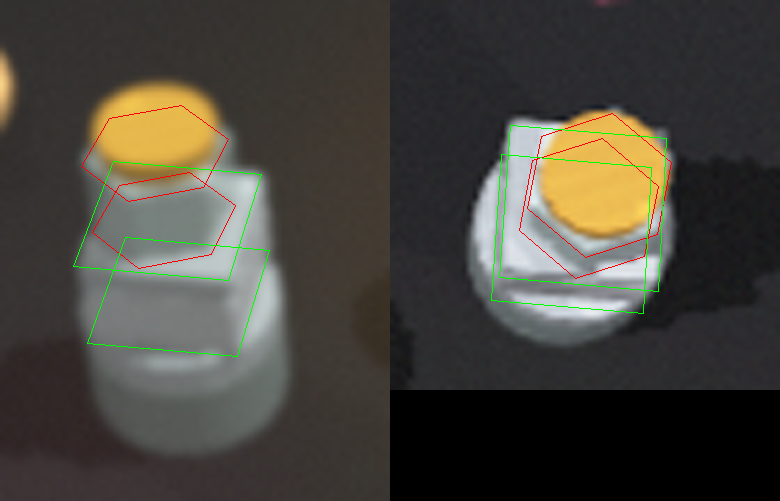

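Run:
```python
from h import *
a=np.load('last_top.npz')['im'][198:240,355:400]; b=np.load('last_scene.npz')['im'][220:265,238:283]
f=lambda x:cv2.resize(cv2.convertScaleAbs(x,alpha=1.2),(400,int(400*x.shape[0]/x.shape[1])),interpolation=cv2.INTER_LANCZOS4)
A,B=f(a),f(b); A=cv2.copyMakeBorder(A,0,400-A.shape[0],0,0,0); cv2.imwrite('pics/z1.png',np.hstack([A,B]))
```

```text
(no output)
```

View pics/z1.png

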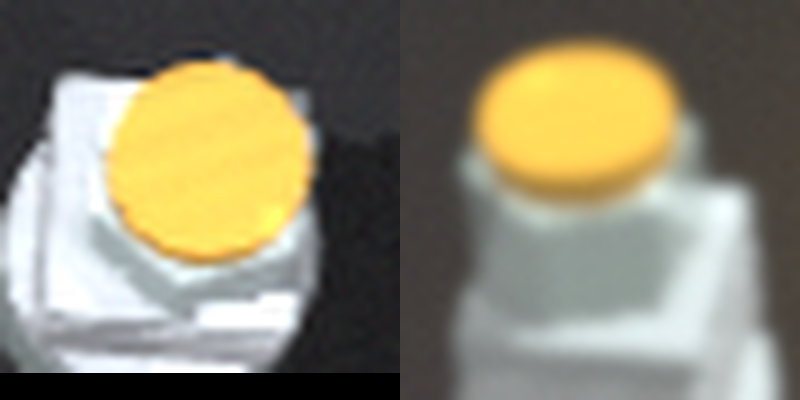

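```bash
python3 go.py .629 -.1342 .1878 105.5 .629 -.1342 .1005 105.5
```

```text
t 7.87 pos [ 0.4811 -0.2582  0.1878] rot [1.7988e+02 6.0000e-02 9.0000e+01] F [-0.6 -0.2 -0.7] open 0.0552 q [-28.   4.   2.  89.   0.  62.]
shift [1.240e-01 1.479e-01 1.000e-04] turn [  0.11   0.08 -15.5 ]
shift [0.1241 0.1477 0.0874] turn [  0.11   0.08 -15.5 ]
```

>>> play_rows:
  targets:
    - {"fingers":0.4,"x":0.02,"y":0.024,"z":0,"wx":0,"wy":0,"wz":-4}
    - {"fingers":0.4,"x":0.045,"y":0.053,"z":0,"wx":0,"wy":0,"wz":-10}
    - {"fingers":0.4,"x":0.07,"y":0.083,"z":0,"wx":0,"wy":0,"wz":-15.5}
    - {"fingers":0.4,"x":0.095,"y":0.113,"z":0,"wx":0,"wy":0,"wz":-15.5}
    - {"fingers":0.4,"x":0.115,"y":0.137,"z":0,"wx":0,"wy":0,"wz":-15.5}
    - {"fingers":0.4,"x":0.124,"y":0.148,"z":0,"wx":0,"wy":0,"wz":-15.5}
    - {"fingers":0.4,"x":0.124,"y":0.148,"z":0.01,"wx":0,"wy":0,"wz":-15.5}
    - {"fingers":0.4,"x":0.124,"y":0.148,"z":0.03,"wx":0,"wy":0,"wz":-15.5}
    - {"fingers":0.4,"x":0.124,"y":0.148,"z":0.04,"wx":0,"wy":0,"wz":-15.5}
    - {"fingers":0.4,"x":0.124,"y":0.148,"z":0.04,"wx":0,"wy":0,"wz":-15.5}
    - {"fingers":0.4,"x":0.124,"y":0.148,"z":0.04,"wx":0,"wy":0,"wz":-15.5}

```text
time: 8.78
ee_pos: [0.6275, -0.1344, 0.1453]
tcp_rot: [-179.9, -0.1, 105.4]
wrist_force: [-0.7, 0.2, 0.3]
opening: 0.0602
```

```bash
python3 - <<'E'
from h import *
im,d=snap('scene')
im2,d2=snap('top')
cv2.imwrite('pics/c4.png',np.hstack([cv2.resize(im[190:310,200:340],(400,343),interpolation=cv2.INTER_CUBIC),cv2.resize(im2[190:250,340:410],(400,343),interpolation=cv2.INTER_CUBIC)]))
E
python3 go.py .629 -.1342 .1005 105.5
```

```text
t 8.88 pos [ 0.6285 -0.1345  0.1472] rot [1.7996e+02 2.0000e-02 1.0545e+02] F [-0.3 -0.1 -0. ] open 0.06 q [-12.  17.  13.  86.  -0.  62.]
shift [0.0002 0.0005 0.0467] turn [ 0.04  0.02 -0.05]
```

View pics/c4.png

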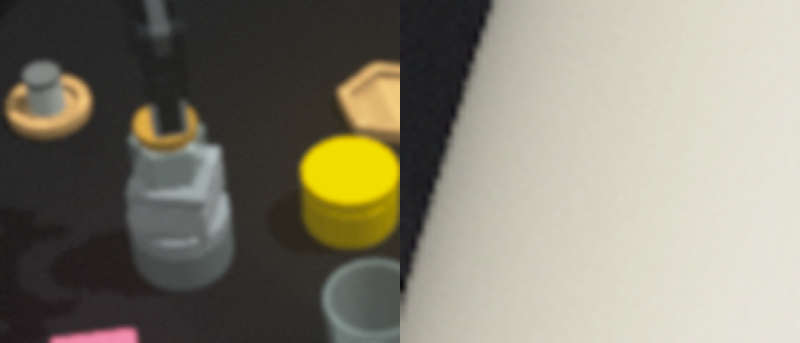

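The front finger lines up with the brass lid at (170,115) in the crop. Descending and closing.

>>> play_rows:
  grip_force: 35
  targets:
    - {"fingers":0.4,"x":0,"y":0,"z":0.008,"wx":0,"wy":0,"wz":0}
    - {"fingers":0.4,"x":0,"y":0,"z":0.018,"wx":0,"wy":0,"wz":0}
    - {"fingers":0.4,"x":0,"y":0,"z":0.028,"wx":0,"wy":0,"wz":0}
    - {"fingers":0.4,"x":0,"y":0,"z":0.038,"wx":0,"wy":0,"wz":0}
    - {"fingers":0.4,"x":0,"y":0,"z":0.044,"wx":0,"wy":0,"wz":0}
    - {"fingers":0.4,"x":0,"y":0,"z":0.0465,"wx":0,"wy":0,"wz":0}
    - {"fingers":0.4,"x":0,"y":0,"z":0.0465,"wx":0,"wy":0,"wz":0}
    - {"fingers":0.2,"x":0,"y":0,"z":0.0465,"wx":0,"wy":0,"wz":0}
    - {"fingers":0.1,"x":0,"y":0,"z":0.0465,"wx":0,"wy":0,"wz":0}
    - {"fingers":0.03,"x":0,"y":0,"z":0.0465,"wx":0,"wy":0,"wz":0}
    - {"fingers":-0.03,"x":0,"y":0,"z":0.0465,"wx":0,"wy":0,"wz":0}
    - {"fingers":-0.1,"x":0,"y":0,"z":0.0465,"wx":0,"wy":0,"wz":0}
    - {"fingers":-1,"x":0,"y":0,"z":0.0465,"wx":0,"wy":0,"wz":0}
    - {"fingers":-1,"x":0,"y":0,"z":0.0465,"wx":0,"wy":0,"wz":0}
    - {"fingers":-1,"x":0,"y":0,"z":0.0465,"wx":0,"wy":0,"wz":0}

```text
time: 10.13
ee_pos: [0.629, -0.134, 0.1005]
tcp_rot: [179.9, 0.0, 105.5]
wrist_force: [-1.3, 0.5, 6.2]
opening: 0.0411
```

```bash
python3 go.py .629 -.1342 .16 105.5 .4727 .012 .16 81 .4727 .012 .045 81
```

```text
t 10.13 pos [ 0.629  -0.134   0.1005] rot [1.7994e+02 3.0000e-02 1.0550e+02] F [-1.3  0.5  6.2] open 0.0411 q [-12.  17.   9.  81.  -0.  62.]
shift [-0.0002  0.     -0.0595] turn [ 0.06  0.03 -0.  ]
shift [ 0.1825 -0.1115 -0.0597] turn [6.00e-02 2.00e-02 2.45e+01]
shift [ 0.1825 -0.1116  0.0553] turn [6.00e-02 2.00e-02 2.45e+01]
```

>>> play_rows:
  targets:
    - {"fingers":-1,"x":0,"y":0,"z":-0.004,"wx":0,"wy":0,"wz":0}
    - {"fingers":-1,"x":0,"y":0,"z":-0.012,"wx":0,"wy":0,"wz":0}
    - {"fingers":-1,"x":0,"y":0,"z":-0.025,"wx":0,"wy":0,"wz":0}
    - {"fingers":-1,"x":0,"y":0,"z":-0.04,"wx":0,"wy":0,"wz":0}
    - {"fingers":-1,"x":0.012,"y":-0.007,"z":-0.05,"wx":0,"wy":0,"wz":2}
    - {"fingers":-1,"x":0.034,"y":-0.021,"z":-0.056,"wx":0,"wy":0,"wz":5}
    - {"fingers":-1,"x":0.06,"y":-0.037,"z":-0.059,"wx":0,"wy":0,"wz":9}
    - {"fingers":-1,"x":0.088,"y":-0.054,"z":-0.059,"wx":0,"wy":0,"wz":13}
    - {"fingers":-1,"x":0.116,"y":-0.071,"z":-0.058,"wx":0,"wy":0,"wz":17}
    - {"fingers":-1,"x":0.144,"y":-0.088,"z":-0.052,"wx":0,"wy":0,"wz":21}
    - {"fingers":-1,"x":0.166,"y":-0.101,"z":-0.042,"wx":0,"wy":0,"wz":23}
    - {"fingers":-1,"x":0.178,"y":-0.109,"z":-0.028,"wx":0,"wy":0,"wz":24.5}
    - {"fingers":-1,"x":0.1825,"y":-0.1115,"z":-0.01,"wx":0,"wy":0,"wz":24.5}
    - {"fingers":-1,"x":0.1825,"y":-0.1115,"z":0.01,"wx":0,"wy":0,"wz":24.5}
    - {"fingers":-1,"x":0.1825,"y":-0.1115,"z":0.03,"wx":0,"wy":0,"wz":24.5}
    - {"fingers":-1,"x":0.1825,"y":-0.1115,"z":0.046,"wx":0,"wy":0,"wz":24.5}
    - {"fingers":-1,"x":0.1825,"y":-0.1115,"z":0.055,"wx":0,"wy":0,"wz":24.5}
    - {"fingers":-1,"x":0.1825,"y":-0.1115,"z":0.055,"wx":0,"wy":0,"wz":24.5}
    - {"fingers":-1,"x":0.1825,"y":-0.1115,"z":0.055,"wx":0,"wy":0,"wz":24.5}

```text
time: 11.72
ee_pos: [0.4727, 0.0121, 0.0456]
tcp_rot: [180.0, -0.0, 81.0]
wrist_force: [-0.5, 1.3, -1.0]
opening: 0.0412
```

```bash
python3 - <<'E'
from h import *
im,d=snap('scene')
im2,d2=snap('top')
cv2.imwrite('pics/c5.png',np.hstack([cv2.resize(im[170:310,220:380],(400,350),interpolation=cv2.INTER_CUBIC),cv2.resize(im2[190:330,260:420],(400,350),interpolation=cv2.INTER_CUBIC)]))
E
python3 go.py .4727 .012 .0255 81
```

```text
t 11.82 pos [0.4733 0.0121 0.0463] rot [ 1.799e+02 -2.000e-02  8.099e+01] F [ 0.5  0.2 -0.8] open 0.0409 q [  1.  -5. -21.  73.   0. 100.]
shift [-0.0002 -0.0006  0.0207] turn [ 0.1  -0.02 -0.01]
```

View pics/c5.png

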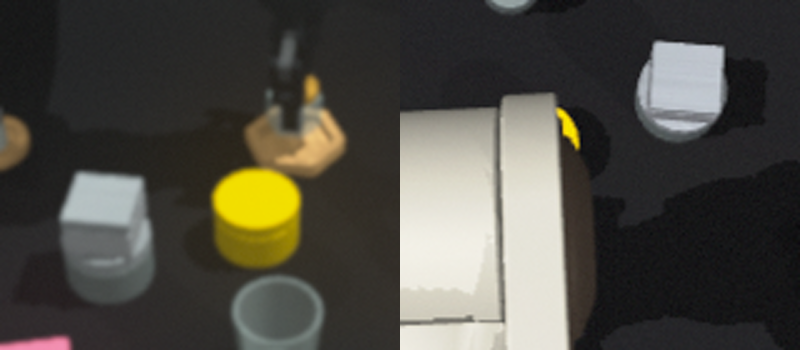

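The jar is over the hexagonal rest at (295,125) in the left crop, and the tin top now shows fully. Lowering.

>>> play_rows:
  targets:
    - {"fingers":-1,"x":0,"y":0,"z":0.006,"wx":0,"wy":0,"wz":0}
    - {"fingers":-1,"x":0,"y":0,"z":0.012,"wx":0,"wy":0,"wz":0}
    - {"fingers":-1,"x":0,"y":0,"z":0.016,"wx":0,"wy":0,"wz":0}
    - {"fingers":-1,"x":0,"y":0,"z":0.018,"wx":0,"wy":0,"wz":0}
    - {"fingers":-1,"x":0,"y":0,"z":0.019,"wx":0,"wy":0,"wz":0}
    - {"fingers":-1,"x":0,"y":0,"z":0.019,"wx":0,"wy":0,"wz":0}

```text
time: 12.32
ee_pos: [0.4723, 0.0121, 0.0255]
tcp_rot: [-180.0, 0.0, 81.0]
wrist_force: [-0.4, -0.5, -1.4]
opening: 0.0414
```

>>> play_rows:
  targets:
    - {"fingers":-1,"x":0,"y":0,"z":0.0005,"wx":0,"wy":0,"wz":0}
    - {"fingers":-1,"x":0,"y":0,"z":0.001,"wx":0,"wy":0,"wz":0}
    - {"fingers":-1,"x":0,"y":0,"z":0.001,"wx":0,"wy":0,"wz":0}

```text
time: 12.57
ee_pos: [0.4726, 0.0121, 0.0249]
tcp_rot: [180.0, 0.0, 81.0]
wrist_force: [0.3, 0.7, -0.9]
opening: 0.0413
```

>>> play_rows:
  targets:
    - {"fingers":-1,"x":0,"y":0,"z":0.0003,"wx":0,"wy":0,"wz":0}
    - {"fingers":-1,"x":0,"y":0,"z":0.0006,"wx":0,"wy":0,"wz":0}
    - {"fingers":-1,"x":0,"y":0,"z":0.0008,"wx":0,"wy":0,"wz":0}
    - {"fingers":-1,"x":0,"y":0,"z":0.0008,"wx":0,"wy":0,"wz":0}

```text
time: 12.9
ee_pos: [0.4726, 0.0121, 0.0245]
tcp_rot: [180.0, -0.0, 81.0]
wrist_force: [-3.4, -1.3, 6.3]
opening: 0.0413
```

Seated with 6 N. Opening, then lifting away with the arm swung aside so the tin and jar can be seen.

>>> play_rows:
  targets:
    - {"fingers":0.0,"x":0,"y":0,"z":0,"wx":0,"wy":0,"wz":0}
    - {"fingers":0.05,"x":0,"y":0,"z":0,"wx":0,"wy":0,"wz":0}
    - {"fingers":0.2,"x":0,"y":0,"z":0,"wx":0,"wy":0,"wz":0}
    - {"fingers":0.35,"x":0,"y":0,"z":0,"wx":0,"wy":0,"wz":0}
    - {"fingers":0.35,"x":0,"y":0,"z":0,"wx":0,"wy":0,"wz":0}
    - {"fingers":0.35,"x":0,"y":0,"z":-0.01,"wx":0,"wy":0,"wz":0}
    - {"fingers":0.35,"x":0,"y":0,"z":-0.03,"wx":0,"wy":0,"wz":0}
    - {"fingers":0.6,"x":0,"y":0,"z":-0.06,"wx":0,"wy":0,"wz":0}
    - {"fingers":0.6,"x":0,"y":0,"z":-0.1,"wx":0,"wy":0,"wz":0}
    - {"fingers":0.6,"x":0,"y":0,"z":-0.12,"wx":0,"wy":0,"wz":0}
    - {"fingers":0.6,"x":0,"y":0,"z":-0.12,"wx":0,"wy":0,"wz":0}
    - {"fingers":0.6,"x":0,"y":0,"z":-0.12,"wx":0,"wy":0,"wz":0}

```text
time: 13.9
ee_pos: [0.4733, 0.0121, 0.1459]
tcp_rot: [179.8, -0.0, 81.0]
wrist_force: [0.4, -0.3, 0.1]
opening: 0.0681
```

```bash
python3 - <<'E'
from ov import *
from fit import fit
import fit as F
im,d=snap('scene'); im2,d2=snap('top')
F.W=[pts('scene',d).reshape(-1,3),pts('top',d2).reshape(-1,3)]
for n,w in zip(('scene','top'),F.W):
    for z,c in((.046,(.628,-.13)),(.082,(.628,-.13)),(.046,(.4727,.012))):
        s=(abs(w[:,2]-z-.001)<.003)&(np.hypot(w[:,0]-c[0],w[:,1]-c[1])<.045); q=w[s]
        if len(q)>5: print(n,z,len(q),q.mean(0).round(4),q.min(0).round(4),q.max(0).round(4))
b=fit((.628,-.130),.052,.077,.082,.026,4,.042)
# colour-free: minAreaRect of tin-top depth points in top view
w=F.W[1]; s=(abs(w[:,2]-.083)<.003)&(np.hypot(w[:,0]-.628,w[:,1]+.13)<.045); print('rect',cv2.minAreaRect(w[s][:,:2].astype(np.float32)))
w=F.W[0]; s=(abs(w[:,2]-.083)<.003)&(np.hypot(w[:,0]-.628,w[:,1]+.13)<.045); print('rect',cv2.minAreaRect(w[s][:,:2].astype(np.float32)))
P=poly(b[1:3],b[3],.026,4)
ov([(P,.082,(0,255,0)),(P,.046,(0,255,0)),(poly((.4727,.012),51,.021,6),.006,(0,0,255)),(poly((.4727,.012),51,.020,40),.046,(255,0,0))],'ov2.png',{'scene':(225,200,365,300),'top':(260,180,400,340)})
E
python3 go.py
```

```text
scene 0.046 172 [ 0.6486 -0.1262  0.0471] [ 0.6099 -0.1673  0.044 ] [ 0.663  -0.0999  0.0499]
scene 0.082 549 [ 0.6305 -0.1323  0.0833] [ 0.6014 -0.1601  0.0802] [ 0.6567 -0.105   0.0859]
scene 0.046 181 [0.4719 0.0106 0.0471] [ 0.4488 -0.0083  0.044 ] [0.4913 0.0288 0.05  ]
top 0.046 144 [ 0.6184 -0.1242  0.0473] [ 0.5975 -0.1659  0.0441] [ 0.6537 -0.0999  0.0499]
top 0.082 744 [ 0.6303 -0.1326  0.0834] [ 0.6029 -0.1597  0.08  ] [ 0.659  -0.1042  0.086 ]
[328, 105]
[(np.float64(0.5439799671779659), np.float64(0.6281), np.float64(-0.133), np.float64(84.54494855859355)), (np.float64(0.5439799708082881), np.float64(0.6281), np.float64(-0.133), np.float64(84.54398563869466)), (np.float64(0.5439800181694503), np.float64(0.6281), np.float64(-0.133), np.float64(84.54365491839208)), (np.float64(0.5439800349539167), np.float64(0.6281), np.float64(-0.133), np.float64(84.54453861625701))]
rect ((0.6306584477424622, -0.13240541517734528), (0.052037447690963745, 0.05257846787571907), 82.80037689208984)
rect ((0.6286013126373291, -0.1331084966659546), (0.05278683081269264, 0.05261938273906708), 84.0438232421875)
t 14.0 pos [0.4722 0.0121 0.1436] rot [-1.7996e+02  1.0000e-02  8.1000e+01] F [-0.9  0.1 -0.1] open 0.0681 q [  1.  -6. -12.  84.  -0. 100.]
```

View pics/ov2.png

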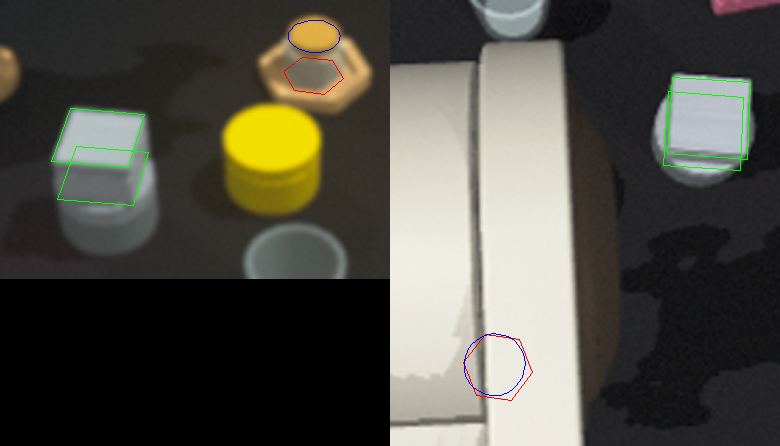

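Hexagonal jar is seated: lid ring on target and height 0.047 against an expected 0.046. The tin's centre is (0.6297,-0.1327) with yaw about -6.5°.

```bash
python3 go.py .6297 -.1327 .1436 83.5 .6297 -.1327 .063 83.5
```

```text
t 14.0 pos [0.4722 0.0121 0.1436] rot [-1.7996e+02  1.0000e-02  8.1000e+01] F [-0.9  0.1 -0.1] open 0.0681 q [  1.  -6. -12.  84.  -0. 100.]
shift [-0.1184  0.1782 -0.0002] turn [-0.04  0.01 -2.5 ]
shift [-0.1184  0.1783  0.0804] turn [-0.04  0.01 -2.5 ]
```

>>> play_rows:
  targets:
    - {"fingers":0.6,"x":-0.018,"y":0.027,"z":0,"wx":0,"wy":0,"wz":-1}
    - {"fingers":0.6,"x":-0.038,"y":0.058,"z":0,"wx":0,"wy":0,"wz":-2}
    - {"fingers":0.6,"x":-0.058,"y":0.088,"z":0,"wx":0,"wy":0,"wz":-2.5}
    - {"fingers":0.6,"x":-0.078,"y":0.118,"z":0,"wx":0,"wy":0,"wz":-2.5}
    - {"fingers":0.6,"x":-0.098,"y":0.148,"z":0,"wx":0,"wy":0,"wz":-2.5}
    - {"fingers":0.6,"x":-0.112,"y":0.169,"z":0,"wx":0,"wy":0,"wz":-2.5}
    - {"fingers":0.6,"x":-0.1184,"y":0.1782,"z":0,"wx":0,"wy":0,"wz":-2.5}
    - {"fingers":0.6,"x":-0.1184,"y":0.1782,"z":0.01,"wx":0,"wy":0,"wz":-2.5}
    - {"fingers":0.6,"x":-0.1184,"y":0.1782,"z":0.025,"wx":0,"wy":0,"wz":-2.5}
    - {"fingers":0.6,"x":-0.1184,"y":0.1782,"z":0.035,"wx":0,"wy":0,"wz":-2.5}
    - {"fingers":0.6,"x":-0.1184,"y":0.1782,"z":0.035,"wx":0,"wy":0,"wz":-2.5}
    - {"fingers":0.6,"x":-0.1184,"y":0.1782,"z":0.035,"wx":0,"wy":0,"wz":-2.5}

```text
time: 15.0
ee_pos: [0.6289, -0.132, 0.1079]
tcp_rot: [-179.9, -0.0, 83.5]
wrist_force: [-0.3, 0.1, 1.1]
opening: 0.0681
```

```bash
python3 - <<'E'
from h import *
im,d=snap('scene')
cv2.imwrite('pics/c6.png',cv2.resize(im[190:310,200:340],(600,514),interpolation=cv2.INTER_CUBIC))
E
python3 go.py .6297 -.1327 .063 83.5
```

```text
t 15.05 pos [ 0.6294 -0.1322  0.109 ] rot [-179.97   -0.     83.53] F [ 0.  -0.5  0.6] open 0.0687 q [-12.  17.  10.  82.   0.  85.]
shift [-0.0005  0.0003  0.046 ] turn [-0.03 -0.    0.03]
```

View pics/c6.png

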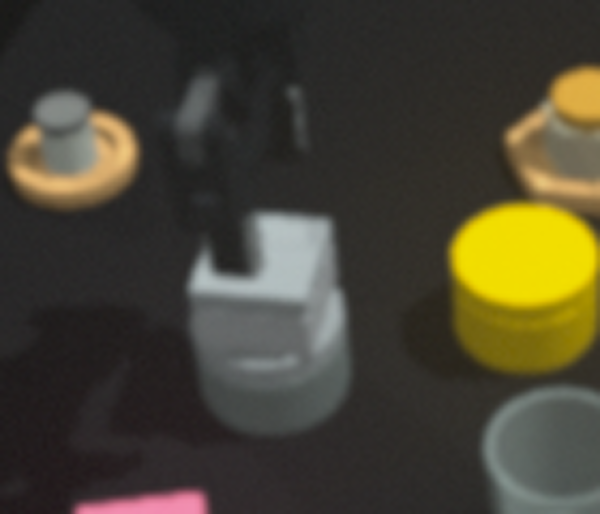

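>>> play_rows:
  grip_force: 35
  targets:
    - {"fingers":0.6,"x":-0.0004,"y":0.0003,"z":0.008,"wx":0,"wy":0,"wz":0}
    - {"fingers":0.6,"x":-0.0004,"y":0.0003,"z":0.018,"wx":0,"wy":0,"wz":0}
    - {"fingers":0.6,"x":-0.0004,"y":0.0003,"z":0.028,"wx":0,"wy":0,"wz":0}
    - {"fingers":0.6,"x":-0.0004,"y":0.0003,"z":0.038,"wx":0,"wy":0,"wz":0}
    - {"fingers":0.6,"x":-0.0004,"y":0.0003,"z":0.044,"wx":0,"wy":0,"wz":0}
    - {"fingers":0.6,"x":-0.0004,"y":0.0003,"z":0.0455,"wx":0,"wy":0,"wz":0}
    - {"fingers":0.6,"x":-0.0004,"y":0.0003,"z":0.0455,"wx":0,"wy":0,"wz":0}
    - {"fingers":0.4,"x":-0.0004,"y":0.0003,"z":0.0455,"wx":0,"wy":0,"wz":0}
    - {"fingers":0.32,"x":-0.0004,"y":0.0003,"z":0.0455,"wx":0,"wy":0,"wz":0}
    - {"fingers":0.26,"x":-0.0004,"y":0.0003,"z":0.0455,"wx":0,"wy":0,"wz":0}
    - {"fingers":0.2,"x":-0.0004,"y":0.0003,"z":0.0455,"wx":0,"wy":0,"wz":0}
    - {"fingers":0.15,"x":-0.0004,"y":0.0003,"z":0.0455,"wx":0,"wy":0,"wz":0}
    - {"fingers":-1,"x":-0.0004,"y":0.0003,"z":0.0455,"wx":0,"wy":0,"wz":0}
    - {"fingers":-1,"x":-0.0004,"y":0.0003,"z":0.0455,"wx":0,"wy":0,"wz":0}
    - {"fingers":-1,"x":-0.0004,"y":0.0003,"z":0.0455,"wx":0,"wy":0,"wz":0}

```text
time: 16.3
ee_pos: [0.6306, -0.1332, 0.0643]
tcp_rot: [179.9, 0.0, 83.5]
wrist_force: [-1.0, 0.0, 5.2]
opening: 0.0516
```

```bash
python3 go.py .6297 -.1327 .16 83.5 .4624 .2665 .16 95.5 .4624 .2665 .045 95.5
```

```text
t 16.3 pos [ 0.6306 -0.1332  0.0643] rot [1.7993e+02 1.0000e-02 8.3490e+01] F [-1.   0.   5.2] open 0.0516 q [-12.  18.   5.  77.  -0.  85.]
shift [ 0.0004 -0.0008 -0.0957] turn [ 0.07  0.01 -0.01]
shift [ 0.3781 -0.2123 -0.0961] turn [  0.07   0.02 -12.01]
shift [ 0.3781 -0.2124  0.0189] turn [  0.07   0.02 -12.01]
```

>>> play_rows:
  targets:
    - {"fingers":-1,"x":0,"y":0,"z":-0.004,"wx":0,"wy":0,"wz":0}
    - {"fingers":-1,"x":0,"y":0,"z":-0.012,"wx":0,"wy":0,"wz":0}
    - {"fingers":-1,"x":0,"y":0,"z":-0.026,"wx":0,"wy":0,"wz":0}
    - {"fingers":-1,"x":0,"y":0,"z":-0.044,"wx":0,"wy":0,"wz":0}
    - {"fingers":-1,"x":0.012,"y":-0.007,"z":-0.062,"wx":0,"wy":0,"wz":0}
    - {"fingers":-1,"x":0.034,"y":-0.019,"z":-0.076,"wx":0,"wy":0,"wz":-1}
    - {"fingers":-1,"x":0.06,"y":-0.034,"z":-0.086,"wx":0,"wy":0,"wz":-2}
    - {"fingers":-1,"x":0.088,"y":-0.05,"z":-0.09,"wx":0,"wy":0,"wz":-3}
    - {"fingers":-1,"x":0.116,"y":-0.065,"z":-0.09,"wx":0,"wy":0,"wz":-4}
    - {"fingers":-1,"x":0.144,"y":-0.081,"z":-0.09,"wx":0,"wy":0,"wz":-5}
    - {"fingers":-1,"x":0.172,"y":-0.097,"z":-0.09,"wx":0,"wy":0,"wz":-6}
    - {"fingers":-1,"x":0.2,"y":-0.112,"z":-0.09,"wx":0,"wy":0,"wz":-7}
    - {"fingers":-1,"x":0.228,"y":-0.128,"z":-0.09,"wx":0,"wy":0,"wz":-8}
    - {"fingers":-1,"x":0.256,"y":-0.144,"z":-0.09,"wx":0,"wy":0,"wz":-9}
    - {"fingers":-1,"x":0.284,"y":-0.16,"z":-0.088,"wx":0,"wy":0,"wz":-10}
    - {"fingers":-1,"x":0.312,"y":-0.175,"z":-0.08,"wx":0,"wy":0,"wz":-11}
    - {"fingers":-1,"x":0.338,"y":-0.19,"z":-0.068,"wx":0,"wy":0,"wz":-12}
    - {"fingers":-1,"x":0.36,"y":-0.202,"z":-0.052,"wx":0,"wy":0,"wz":-12}
    - {"fingers":-1,"x":0.373,"y":-0.2095,"z":-0.036,"wx":0,"wy":0,"wz":-12}
    - {"fingers":-1,"x":0.3781,"y":-0.2124,"z":-0.02,"wx":0,"wy":0,"wz":-12}

```text
time: 17.97
ee_pos: [0.461, 0.2686, 0.0833]
tcp_rot: [180.0, -0.0, 95.6]
wrist_force: [1.2, -0.4, -0.4]
opening: 0.0521
```

>>> play_rows:
  targets:
    - {"fingers":-1,"x":0,"y":0,"z":0.012,"wx":0,"wy":0,"wz":0}
    - {"fingers":-1,"x":0,"y":0,"z":0.025,"wx":0,"wy":0,"wz":0}
    - {"fingers":-1,"x":0,"y":0,"z":0.035,"wx":0,"wy":0,"wz":0}
    - {"fingers":-1,"x":0,"y":0,"z":0.039,"wx":0,"wy":0,"wz":0}
    - {"fingers":-1,"x":0,"y":0,"z":0.039,"wx":0,"wy":0,"wz":0}
    - {"fingers":-1,"x":0,"y":0,"z":0.039,"wx":0,"wy":0,"wz":0}

```text
time: 18.47
ee_pos: [0.4624, 0.2663, 0.0449]
tcp_rot: [180.0, -0.0, 95.5]
wrist_force: [0.2, -0.4, -0.7]
opening: 0.0512
```

```bash
python3 - <<'E'
from h import *
im,d=snap('scene')
im2,d2=snap('top')
cv2.imwrite('pics/c7.png',np.hstack([cv2.resize(im[170:290,390:530],(400,343),interpolation=cv2.INTER_CUBIC),cv2.resize(im2[190:370,120:300],(400,343),interpolation=cv2.INTER_CUBIC)]))
for n,w in(('scene',pts('scene',d).reshape(-1,3)),('top',pts('top',d2).reshape(-1,3))):
    s=(abs(w[:,2]-.047)<.003)&(np.hypot(w[:,0]-.63,w[:,1]+.13)<.05); q=w[s]
    print(n,len(q),q.mean(0),cv2.minEnclosingCircle(q[:,:2].astype(np.float32)),q.min(0),q.max(0))
E
python3 go.py .4624 .2665 .0255 95.5
```

```text
scene 709 [ 0.63065301 -0.13333665  0.04728295] ((0.6294674277305603, -0.13495787978172302), 0.03564838320016861) [ 0.59593383 -0.16721252  0.04405647] [ 0.6627097  -0.10007482  0.04998277]
top 901 [ 0.6305205  -0.13301455  0.04750663] ((0.6312119364738464, -0.1330489069223404), 0.03405063971877098) [ 0.59754583 -0.16582766  0.04409019] [ 0.66485425 -0.09981728  0.04995894]
t 18.57 pos [0.4626 0.2666 0.0454] rot [ 1.7993e+02 -3.0000e-02  9.5470e+01] F [-0.2 -0.4 -0.3] open 0.051 q [ 30.   4. -13.  73.   0. 114.]
shift [-0.     -0.0002  0.0199] turn [ 0.07 -0.03 -0.03]
```

View pics/c7.png

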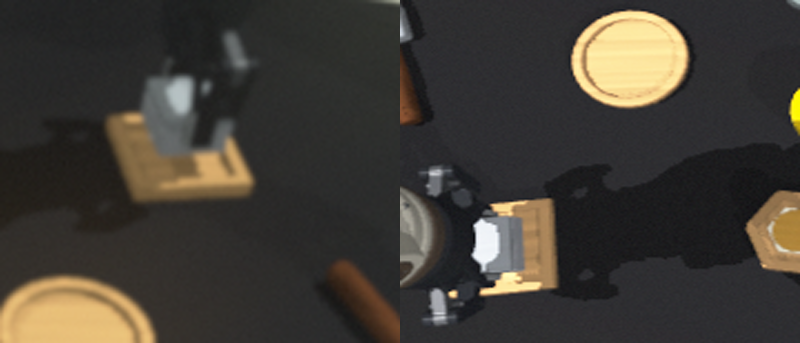

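The tin is aligned over the square rest at (190,130) in the left crop. Lowering.

>>> play_rows:
  targets:
    - {"fingers":-1,"x":0,"y":0,"z":0.006,"wx":0,"wy":0,"wz":0}
    - {"fingers":-1,"x":0,"y":0,"z":0.012,"wx":0,"wy":0,"wz":0}
    - {"fingers":-1,"x":0,"y":0,"z":0.016,"wx":0,"wy":0,"wz":0}
    - {"fingers":-1,"x":0,"y":0,"z":0.018,"wx":0,"wy":0,"wz":0}
    - {"fingers":-1,"x":0,"y":0,"z":0.019,"wx":0,"wy":0,"wz":0}
    - {"fingers":-1,"x":0,"y":0,"z":0.019,"wx":0,"wy":0,"wz":0}

```text
time: 19.07
ee_pos: [0.4618, 0.2665, 0.0251]
tcp_rot: [-180.0, 0.0, 95.5]
wrist_force: [-0.5, 0.2, -1.3]
opening: 0.0512
```

>>> play_rows:
  targets:
    - {"fingers":-1,"x":0,"y":0,"z":0.0005,"wx":0,"wy":0,"wz":0}
    - {"fingers":-1,"x":0,"y":0,"z":0.001,"wx":0,"wy":0,"wz":0}
    - {"fingers":-1,"x":0,"y":0,"z":0.001,"wx":0,"wy":0,"wz":0}

```text
time: 19.32
ee_pos: [0.4621, 0.2666, 0.0246]
tcp_rot: [180.0, -0.0, 95.5]
wrist_force: [-0.3, -0.3, -1.1]
opening: 0.0512
```

>>> play_rows:
  targets:
    - {"fingers":-1,"x":0,"y":0,"z":0.0003,"wx":0,"wy":0,"wz":0}
    - {"fingers":-1,"x":0,"y":0,"z":0.0006,"wx":0,"wy":0,"wz":0}
    - {"fingers":-1,"x":0,"y":0,"z":0.0008,"wx":0,"wy":0,"wz":0}
    - {"fingers":-1,"x":0,"y":0,"z":0.0008,"wx":0,"wy":0,"wz":0}

```text
time: 19.65
ee_pos: [0.4621, 0.2666, 0.0242]
tcp_rot: [180.0, -0.0, 95.5]
wrist_force: [-2.4, -1.8, 5.4]
opening: 0.0514
```

>>> play_rows:
  targets:
    - {"fingers":0.24,"x":0,"y":0,"z":0,"wx":0,"wy":0,"wz":0}
    - {"fingers":0.3,"x":0,"y":0,"z":0,"wx":0,"wy":0,"wz":0}
    - {"fingers":0.45,"x":0,"y":0,"z":0,"wx":0,"wy":0,"wz":0}
    - {"fingers":0.6,"x":0,"y":0,"z":0,"wx":0,"wy":0,"wz":0}
    - {"fingers":0.6,"x":0,"y":0,"z":0,"wx":0,"wy":0,"wz":0}
    - {"fingers":0.6,"x":0,"y":0,"z":-0.01,"wx":0,"wy":0,"wz":0}
    - {"fingers":0.6,"x":0,"y":0,"z":-0.03,"wx":0,"wy":0,"wz":0}
    - {"fingers":1,"x":0,"y":0,"z":-0.06,"wx":0,"wy":0,"wz":0}
    - {"fingers":1,"x":0,"y":0,"z":-0.1,"wx":0,"wy":0,"wz":0}
    - {"fingers":1,"x":0,"y":0,"z":-0.11,"wx":0,"wy":0,"wz":0}
    - {"fingers":1,"x":0,"y":0,"z":-0.11,"wx":0,"wy":0,"wz":0}
    - {"fingers":1,"x":0,"y":0,"z":-0.11,"wx":0,"wy":0,"wz":0}

```text
time: 20.65
ee_pos: [0.4625, 0.2668, 0.1349]
tcp_rot: [179.9, -0.1, 95.5]
wrist_force: [-0.5, 0.1, -1.1]
opening: 0.0855
```

```bash
python3 - <<'E'
from h import *
im,d=snap('scene')
im2,d2=snap('top')
cv2.imwrite('pics/c8.png',np.hstack([cv2.resize(im[170:290,390:530],(400,343),interpolation=cv2.INTER_CUBIC),cv2.resize(im2[140:300,260:450],(400,343),interpolation=cv2.INTER_CUBIC)]))
for n,w in(('scene',pts('scene',d).reshape(-1,3)),('top',pts('top',d2).reshape(-1,3))):
  for z,c,r in((.046,(.63,-.13),.05),(.042,(.462,.2665),.045)):
    s=(abs(w[:,2]-z-.001)<.003)&(np.hypot(w[:,0]-c[0],w[:,1]-c[1])<r); q=w[s]
    if len(q)>5:print(n,len(q),q.mean(0),cv2.minEnclosingCircle(q[:,:2].astype(np.float32)))
E
python3 go.py .6307 -.1332 .1343 95.5  .6307 -.1332 .06 95.5
```

```text
scene 722 [ 0.63092221 -0.13324048  0.04728298] ((0.6286444664001465, -0.13377706706523895), 0.03515948727726936)
scene 380 [0.46195343 0.26537542 0.04321137] ((0.46007755398750305, 0.2658419907093048), 0.03505571559071541)
top 903 [ 0.63070268 -0.13308422  0.04745981] ((0.6312040686607361, -0.13290545344352722), 0.034109532833099365)
top 761 [0.46184671 0.26613086 0.04357877] ((0.4622155427932739, 0.2659246325492859), 0.03536784276366234)
t 20.75 pos [0.4617 0.2664 0.1329] rot [-1.7994e+02  3.0000e-02  9.5500e+01] F [-0.9 -0.5 -0.5] open 0.0855 q [ 30.   2.  -5.  83.   0. 114.]
shift [-0.4139  0.13   -0.0014] turn [-0.06  0.03 -0.  ]
shift [-0.4139  0.1301  0.0729] turn [-0.06  0.03 -0.  ]
```

View pics/c8.png

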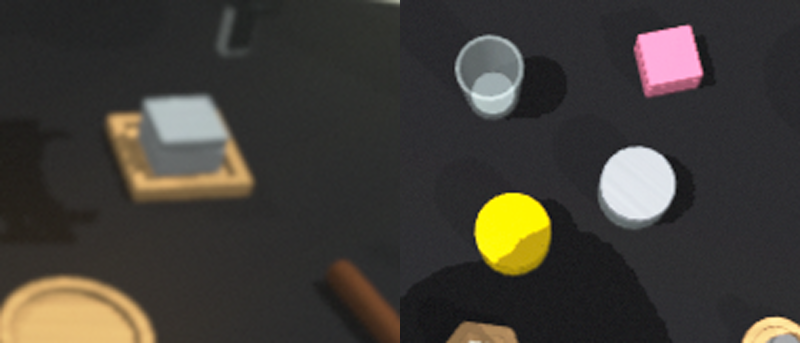

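The tin sits flat in the square rest with its top at 0.043, and the wide jar is free at (0.6308,-0.1332). I'll grip it with the jaws at 40°, clear of the yellow jar and the pink tin.

>>> play_rows:
  targets:
    - {"fingers":1,"x":-0.025,"y":0.008,"z":0,"wx":0,"wy":0,"wz":-3}
    - {"fingers":1,"x":-0.055,"y":0.017,"z":0,"wx":0,"wy":0,"wz":-6}
    - {"fingers":1,"x":-0.09,"y":0.028,"z":0,"wx":0,"wy":0,"wz":-9}
    - {"fingers":1,"x":-0.125,"y":0.039,"z":0,"wx":0,"wy":0,"wz":-12}
    - {"fingers":1,"x":-0.16,"y":0.05,"z":0,"wx":0,"wy":0,"wz":-15}
    - {"fingers":1,"x":-0.195,"y":0.061,"z":0,"wx":0,"wy":0,"wz":-18}
    - {"fingers":1,"x":-0.23,"y":0.072,"z":0,"wx":0,"wy":0,"wz":-21}
    - {"fingers":1,"x":-0.265,"y":0.083,"z":0,"wx":0,"wy":0,"wz":-24}
    - {"fingers":1,"x":-0.3,"y":0.094,"z":0,"wx":0,"wy":0,"wz":-27}
    - {"fingers":1,"x":-0.335,"y":0.105,"z":0,"wx":0,"wy":0,"wz":-30}
    - {"fingers":1,"x":-0.37,"y":0.116,"z":0,"wx":0,"wy":0,"wz":-32}
    - {"fingers":1,"x":-0.4,"y":0.126,"z":0,"wx":0,"wy":0,"wz":-34.5}
    - {"fingers":1,"x":-0.4139,"y":0.13,"z":0.01,"wx":0,"wy":0,"wz":-34.5}
    - {"fingers":1,"x":-0.4139,"y":0.13,"z":0.03,"wx":0,"wy":0,"wz":-34.5}
    - {"fingers":1,"x":-0.4139,"y":0.13,"z":0.05,"wx":0,"wy":0,"wz":-34.5}
    - {"fingers":1,"x":-0.4139,"y":0.13,"z":0.06,"wx":0,"wy":0,"wz":-34.5}
    - {"fingers":1,"x":-0.4139,"y":0.13,"z":0.06,"wx":0,"wy":0,"wz":-34.5}
    - {"fingers":1,"x":-0.4139,"y":0.13,"z":0.06,"wx":0,"wy":0,"wz":-34.5}
    - {"fingers":1,"x":-0.4139,"y":0.13,"z":0.06,"wx":0,"wy":0,"wz":-34.5}

```text
time: 22.33
ee_pos: [0.6313, -0.1326, 0.0747]
tcp_rot: [180.0, 0.0, 130.0]
wrist_force: [-0.4, -0.4, 0.1]
opening: 0.0853
```

```bash
python3 - <<'E'
from h import *
im,d=snap('scene')
cv2.imwrite('pics/c9.png',cv2.resize(im[190:310,200:340],(600,514),interpolation=cv2.INTER_CUBIC))
E
python3 go.py .6307 -.1332 .017 130
```

```text
t 22.38 pos [ 0.6316 -0.1327  0.0751] rot [1.7994e+02 8.0000e-02 1.3002e+02] F [0.6 0.3 0.6] open 0.0858 q [-12.  18.   7.  79.   0.  38.]
shift [ 0.0003 -0.0011  0.058 ] turn [0.06 0.08 0.02]
```

View pics/c9.png

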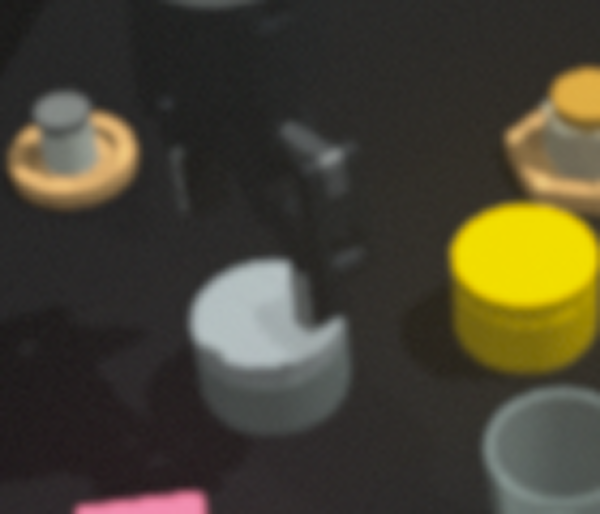

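>>> play_rows:
  grip_force: 45
  targets:
    - {"fingers":1,"x":0.0003,"y":-0.001,"z":0,"wx":0,"wy":0,"wz":0}
    - {"fingers":1,"x":0.0003,"y":-0.001,"z":0.006,"wx":0,"wy":0,"wz":0}
    - {"fingers":1,"x":0.0003,"y":-0.001,"z":0.014,"wx":0,"wy":0,"wz":0}
    - {"fingers":1,"x":0.0003,"y":-0.001,"z":0.022,"wx":0,"wy":0,"wz":0}
    - {"fingers":1,"x":0.0003,"y":-0.001,"z":0.03,"wx":0,"wy":0,"wz":0}
    - {"fingers":1,"x":0.0003,"y":-0.001,"z":0.034,"wx":0,"wy":0,"wz":0}
    - {"fingers":1,"x":0.0003,"y":-0.001,"z":0.034,"wx":0,"wy":0,"wz":0}

```text
time: 22.97
ee_pos: [0.6292, -0.1332, 0.0378]
tcp_rot: [-179.9, -0.1, 130.0]
wrist_force: [-0.3, -0.4, 0.0]
opening: 0.0855
```

>>> play_rows:
  targets:
    - {"fingers":1,"x":0,"y":0,"z":0.006,"wx":0,"wy":0,"wz":0}
    - {"fingers":1,"x":0,"y":0,"z":0.014,"wx":0,"wy":0,"wz":0}
    - {"fingers":1,"x":0,"y":0,"z":0.021,"wx":0,"wy":0,"wz":0}
    - {"fingers":1,"x":0,"y":0,"z":0.024,"wx":0,"wy":0,"wz":0}
    - {"fingers":1,"x":0,"y":0,"z":0.024,"wx":0,"wy":0,"wz":0}
    - {"fingers":0.75,"x":0,"y":0,"z":0.024,"wx":0,"wy":0,"wz":0}
    - {"fingers":0.68,"x":0,"y":0,"z":0.024,"wx":0,"wy":0,"wz":0}
    - {"fingers":0.62,"x":0,"y":0,"z":0.024,"wx":0,"wy":0,"wz":0}
    - {"fingers":0.56,"x":0,"y":0,"z":0.024,"wx":0,"wy":0,"wz":0}
    - {"fingers":0.5,"x":0,"y":0,"z":0.024,"wx":0,"wy":0,"wz":0}
    - {"fingers":-1,"x":0,"y":0,"z":0.024,"wx":0,"wy":0,"wz":0}
    - {"fingers":-1,"x":0,"y":0,"z":0.024,"wx":0,"wy":0,"wz":0}
    - {"fingers":-1,"x":0,"y":0,"z":0.024,"wx":0,"wy":0,"wz":0}

```text
time: 24.05
ee_pos: [0.6304, -0.1335, 0.0165]
tcp_rot: [180.0, 0.1, 130.0]
wrist_force: [-2.0, -0.6, 5.7]
opening: 0.0671
```

```bash
python3 go.py  .656 .1618 .12 130  .656 .1618 .044 130
```

```text
t 24.05 pos [ 0.6304 -0.1335  0.0165] rot [1.7997e+02 5.0000e-02 1.3000e+02] F [-2.  -0.6  5.7] open 0.0671 q [-12.  19.   2.  72.  -0.  38.]
shift [ 0.2097  0.2094 -0.1036] turn [ 0.03  0.05 -0.  ]
shift [ 0.2098  0.2094 -0.0276] turn [ 0.03  0.05 -0.  ]
```

>>> play_rows:
  targets:
    - {"fingers":-1,"x":0,"y":0,"z":-0.003,"wx":0,"wy":0,"wz":0}
    - {"fingers":-1,"x":0,"y":0,"z":-0.01,"wx":0,"wy":0,"wz":0}
    - {"fingers":-1,"x":0,"y":0,"z":-0.022,"wx":0,"wy":0,"wz":0}
    - {"fingers":-1,"x":0,"y":0,"z":-0.038,"wx":0,"wy":0,"wz":0}
    - {"fingers":-1,"x":0,"y":0,"z":-0.056,"wx":0,"wy":0,"wz":0}
    - {"fingers":-1,"x":0,"y":0,"z":-0.076,"wx":0,"wy":0,"wz":0}
    - {"fingers":-1,"x":0.005,"y":0.005,"z":-0.096,"wx":0,"wy":0,"wz":0}
    - {"fingers":-1,"x":0.014,"y":0.014,"z":-0.112,"wx":0,"wy":0,"wz":0}
    - {"fingers":-1,"x":0.027,"y":0.027,"z":-0.12,"wx":0,"wy":0,"wz":0}
    - {"fingers":-1,"x":0.043,"y":0.043,"z":-0.122,"wx":0,"wy":0,"wz":0}
    - {"fingers":-1,"x":0.06,"y":0.06,"z":-0.122,"wx":0,"wy":0,"wz":0}
    - {"fingers":-1,"x":0.077,"y":0.077,"z":-0.122,"wx":0,"wy":0,"wz":0}
    - {"fingers":-1,"x":0.094,"y":0.094,"z":-0.122,"wx":0,"wy":0,"wz":0}
    - {"fingers":-1,"x":0.111,"y":0.111,"z":-0.122,"wx":0,"wy":0,"wz":0}
    - {"fingers":-1,"x":0.128,"y":0.128,"z":-0.122,"wx":0,"wy":0,"wz":0}
    - {"fingers":-1,"x":0.145,"y":0.145,"z":-0.122,"wx":0,"wy":0,"wz":0}
    - {"fingers":-1,"x":0.162,"y":0.162,"z":-0.122,"wx":0,"wy":0,"wz":0}
    - {"fingers":-1,"x":0.178,"y":0.178,"z":-0.121,"wx":0,"wy":0,"wz":0}
    - {"fingers":-1,"x":0.193,"y":0.193,"z":-0.114,"wx":0,"wy":0,"wz":0}
    - {"fingers":-1,"x":0.204,"y":0.204,"z":-0.102,"wx":0,"wy":0,"wz":0}

```text
time: 25.72
ee_pos: [0.656, 0.156, 0.1196]
tcp_rot: [179.8, 0.1, 130.1]
wrist_force: [0.4, 0.2, -1.6]
opening: 0.0669
```

>>> play_rows:
  targets:
    - {"fingers":-1,"x":0.0045,"y":0.0045,"z":0.012,"wx":0,"wy":0,"wz":0}
    - {"fingers":-1,"x":0.0057,"y":0.0054,"z":0.028,"wx":0,"wy":0,"wz":0}
    - {"fingers":-1,"x":0.0057,"y":0.0054,"z":0.046,"wx":0,"wy":0,"wz":0}
    - {"fingers":-1,"x":0.0057,"y":0.0054,"z":0.062,"wx":0,"wy":0,"wz":0}
    - {"fingers":-1,"x":0.0057,"y":0.0054,"z":0.072,"wx":0,"wy":0,"wz":0}
    - {"fingers":-1,"x":0.0057,"y":0.0054,"z":0.075,"wx":0,"wy":0,"wz":0}
    - {"fingers":-1,"x":0.0057,"y":0.0054,"z":0.075,"wx":0,"wy":0,"wz":0}
    - {"fingers":-1,"x":0.0057,"y":0.0054,"z":0.075,"wx":0,"wy":0,"wz":0}

```text
time: 26.38
ee_pos: [0.656, 0.1615, 0.0433]
tcp_rot: [180.0, 0.0, 130.0]
wrist_force: [-0.0, 0.3, -1.5]
opening: 0.0672
```

```bash
python3 - <<'E'
from h import *
im,d=snap('scene')
im2,d2=snap('top')
cv2.imwrite('pics/c10.png',np.hstack([cv2.resize(im[210:350,340:500],(400,350),interpolation=cv2.INTER_CUBIC),cv2.resize(im2[130:290,140:320],(400,350),interpolation=cv2.INTER_CUBIC)]))
E
python3 go.py  .656 .1618 .0245 130
```

```text
t 26.48 pos [0.6564 0.1618 0.044 ] rot [1.7991e+02 5.0000e-02 1.2998e+02] F [-0.3 -0.3 -1.8] open 0.0675 q [14. 23.  9. 76. -0. 64.]
shift [ 0.0003 -0.0003  0.0195] turn [ 0.09  0.05 -0.02]
```

View pics/c10.png

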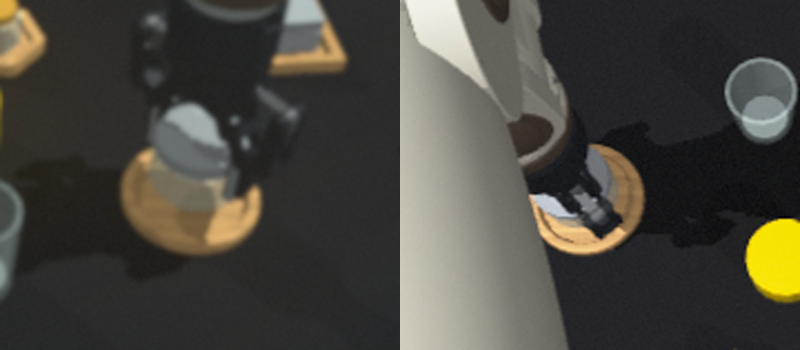

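The wide jar is upright above the wide rest at (190,170) in the left crop. Lowering.

>>> play_rows:
  targets:
    - {"fingers":-1,"x":0,"y":0,"z":0.006,"wx":0,"wy":0,"wz":0}
    - {"fingers":-1,"x":0,"y":0,"z":0.012,"wx":0,"wy":0,"wz":0}
    - {"fingers":-1,"x":0,"y":0,"z":0.016,"wx":0,"wy":0,"wz":0}
    - {"fingers":-1,"x":0,"y":0,"z":0.018,"wx":0,"wy":0,"wz":0}
    - {"fingers":-1,"x":0,"y":0,"z":0.019,"wx":0,"wy":0,"wz":0}
    - {"fingers":-1,"x":0,"y":0,"z":0.019,"wx":0,"wy":0,"wz":0}

```text
time: 26.98
ee_pos: [0.6555, 0.1618, 0.0232]
tcp_rot: [-180.0, -0.0, 130.0]
wrist_force: [0.1, -0.5, -2.9]
opening: 0.0672
```

>>> play_rows:
  targets:
    - {"fingers":-1,"x":0,"y":0,"z":0.0005,"wx":0,"wy":0,"wz":0}
    - {"fingers":-1,"x":0,"y":0,"z":0.001,"wx":0,"wy":0,"wz":0}
    - {"fingers":-1,"x":0,"y":0,"z":0.001,"wx":0,"wy":0,"wz":0}

```text
time: 27.23
ee_pos: [0.6558, 0.1619, 0.0228]
tcp_rot: [180.0, 0.0, 130.0]
wrist_force: [0.1, -0.3, -2.4]
opening: 0.067
```

>>> play_rows:
  targets:
    - {"fingers":-1,"x":0,"y":0,"z":0.0003,"wx":0,"wy":0,"wz":0}
    - {"fingers":-1,"x":0,"y":0,"z":0.0006,"wx":0,"wy":0,"wz":0}
    - {"fingers":-1,"x":0,"y":0,"z":0.0008,"wx":0,"wy":0,"wz":0}
    - {"fingers":-1,"x":0,"y":0,"z":0.0008,"wx":0,"wy":0,"wz":0}

```text
time: 27.57
ee_pos: [0.6558, 0.1619, 0.0225]
tcp_rot: [180.0, 0.0, 130.0]
wrist_force: [-1.8, 0.3, 3.5]
opening: 0.0675
```

Contact at 3.5 N. Releasing, lifting straight up, then backing off.

>>> play_rows:
  targets:
    - {"fingers":0.62,"x":0,"y":0,"z":0,"wx":0,"wy":0,"wz":0}
    - {"fingers":0.7,"x":0,"y":0,"z":0,"wx":0,"wy":0,"wz":0}
    - {"fingers":0.85,"x":0,"y":0,"z":0,"wx":0,"wy":0,"wz":0}
    - {"fingers":1,"x":0,"y":0,"z":0,"wx":0,"wy":0,"wz":0}
    - {"fingers":1,"x":0,"y":0,"z":0,"wx":0,"wy":0,"wz":0}
    - {"fingers":1,"x":0,"y":0,"z":0,"wx":0,"wy":0,"wz":0}
    - {"fingers":1,"x":0,"y":0,"z":-0.008,"wx":0,"wy":0,"wz":0}
    - {"fingers":1,"x":0,"y":0,"z":-0.02,"wx":0,"wy":0,"wz":0}
    - {"fingers":1,"x":0,"y":0,"z":-0.04,"wx":0,"wy":0,"wz":0}
    - {"fingers":1,"x":0,"y":0,"z":-0.07,"wx":0,"wy":0,"wz":0}
    - {"fingers":1,"x":0,"y":0,"z":-0.105,"wx":0,"wy":0,"wz":0}
    - {"fingers":1,"x":0,"y":0,"z":-0.14,"wx":0,"wy":0,"wz":0}
    - {"fingers":1,"x":0,"y":0,"z":-0.17,"wx":0,"wy":0,"wz":0}
    - {"fingers":1,"x":0,"y":0,"z":-0.18,"wx":0,"wy":0,"wz":0}
    - {"fingers":1,"x":0,"y":0,"z":-0.18,"wx":0,"wy":0,"wz":0}

```text
time: 28.82
ee_pos: [0.6569, 0.1621, 0.207]
tcp_rot: [179.6, 0.2, 130.0]
wrist_force: [1.3, -0.4, 0.3]
opening: 0.0855
```

```bash
python3 go.py  .25 .42 .24 130 .157 .527 .242 130
```

```text
t 28.82 pos [0.6569 0.1621 0.207 ] rot [1.7964e+02 1.7000e-01 1.3000e+02] F [ 1.3 -0.4  0.3] open 0.0855 q [14. 22. 27. 94.  0. 64.]
shift [ 0.459  -0.1457 -0.0353] turn [ 0.36  0.17 -0.  ]
shift [ 0.6007 -0.1482 -0.0378] turn [ 0.36  0.17 -0.  ]
```

>>> play_rows:
  targets:
    - {"fingers":1,"x":0.035,"y":-0.011,"z":-0.02,"wx":0,"wy":0,"wz":0}
    - {"fingers":1,"x":0.07,"y":-0.022,"z":-0.03,"wx":0,"wy":0,"wz":0}
    - {"fingers":1,"x":0.105,"y":-0.033,"z":-0.035,"wx":0,"wy":0,"wz":0}
    - {"fingers":1,"x":0.14,"y":-0.044,"z":-0.035,"wx":0,"wy":0,"wz":0}
    - {"fingers":1,"x":0.175,"y":-0.055,"z":-0.035,"wx":0,"wy":0,"wz":0}
    - {"fingers":1,"x":0.21,"y":-0.066,"z":-0.035,"wx":0,"wy":0,"wz":0}
    - {"fingers":1,"x":0.245,"y":-0.077,"z":-0.035,"wx":0,"wy":0,"wz":0}
    - {"fingers":1,"x":0.28,"y":-0.088,"z":-0.035,"wx":0,"wy":0,"wz":0}
    - {"fingers":1,"x":0.315,"y":-0.1,"z":-0.035,"wx":0,"wy":0,"wz":0}
    - {"fingers":1,"x":0.35,"y":-0.111,"z":-0.035,"wx":0,"wy":0,"wz":0}
    - {"fingers":1,"x":0.385,"y":-0.122,"z":-0.035,"wx":0,"wy":0,"wz":0}
    - {"fingers":1,"x":0.42,"y":-0.133,"z":-0.035,"wx":0,"wy":0,"wz":0}
    - {"fingers":1,"x":0.45,"y":-0.143,"z":-0.035,"wx":0,"wy":0,"wz":0}
    - {"fingers":1,"x":0.46,"y":-0.146,"z":-0.035,"wx":0,"wy":0,"wz":0}
    - {"fingers":1,"x":0.46,"y":-0.146,"z":-0.035,"wx":0,"wy":0,"wz":0}
    - {"fingers":1,"x":0.46,"y":-0.146,"z":-0.035,"wx":0,"wy":0,"wz":0}

```text
time: 30.15
ee_pos: [0.2479, 0.4202, 0.236]
tcp_rot: [-179.9, 0.0, 130.1]
wrist_force: [0.3, 0.1, 0.4]
opening: 0.0855
```

```bash
python3 - <<'E'
from h import *
im,d=snap('scene','f_scene.png')
im2,d2=snap('top','f_top.png')
for n,w in(('scene',pts('scene',d).reshape(-1,3)),('top',pts('top',d2).reshape(-1,3))):
  for k,z,c,r in(('wide',.052,(.656,.1618),.045),('tin',.042,(.462,.2665),.045),('hex',.046,(.4727,.012),.035),('tub',.040,(.481,-.258),.03)):
    s=(abs(w[:,2]-z-.001)<.004)&(np.hypot(w[:,0]-c[0],w[:,1]-c[1])<r); q=w[s]
    if len(q)>5:
        A=np.c_[q[:,:2]-q[:,:2].mean(0),np.ones(len(q))]; g=np.linalg.lstsq(A,q[:,2],rcond=None)[0]
        print(n,k,len(q),q.mean(0).round(4),'tilt deg',np.degrees(g[:2]).round(1), 'off mm',((q.mean(0)[:2]-c)*1000).round(1))
E
python3 go.py
```

```text
scene wide 801 [0.6562 0.1612 0.0531] tilt deg [-0.6  0.2] off mm [ 0.2 -0.6]
scene tin 395 [0.4624 0.2654 0.043 ] tilt deg [-0.5  0.2] off mm [ 0.4 -1.1]
scene hex 188 [0.4722 0.0109 0.0472] tilt deg [-1.5  0.6] off mm [-0.5 -1.1]
scene tub 97 [ 0.4804 -0.2575  0.0408] tilt deg [-2.2 -2.3] off mm [-0.6  0.5]
top wide 941 [0.6557 0.1614 0.0538] tilt deg [0.  0.1] off mm [-0.3 -0.4]
top tin 815 [0.4621 0.2659 0.0438] tilt deg [0.3 0.3] off mm [ 0.1 -0.6]
top hex 369 [0.4729 0.0114 0.0477] tilt deg [0.  0.6] off mm [ 0.2 -0.6]
top tub 184 [ 0.4813 -0.257   0.0412] tilt deg [1.6 0.5] off mm [0.3 1. ]
t 30.25 pos [0.2489 0.4199 0.2364] rot [-1.7996e+02  3.0000e-02  1.2995e+02] F [0.9 1.  0.5] open 0.0854 q [ 59.  -4.   1.  94.  -0. 109.]
```

View pics/f_scene.png

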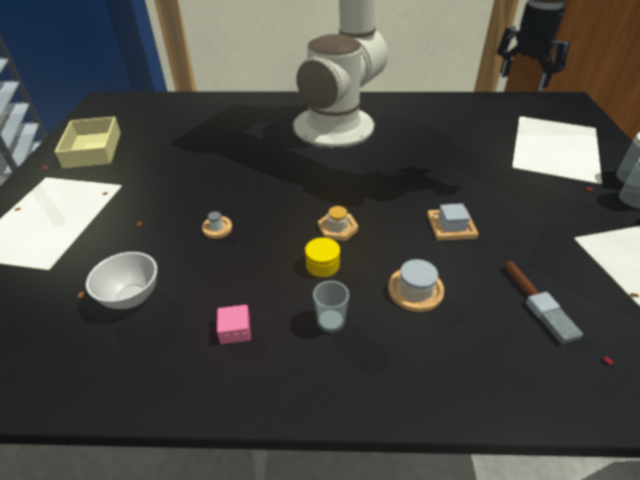

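View pics/f_top.png

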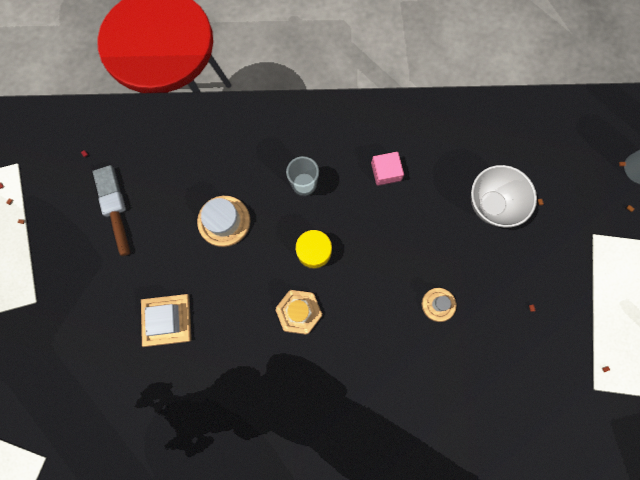

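All four containers stand in their rests: tub (439,303), hexagonal jar (299,312), tin (163,320) and wide jar (220,217) in the top view. Glass (303,176), bowl (503,196), yellow jar and pink tin are where they started. Handing in.

Run:
```python
from workcell import bot
print(bot.job_done())
```

```text
the job is handed in; nothing more can be done
None
```

I took the tower apart from the top down and set each container in its own rest, in the order tub, hexagonal jar, square tin, wide jar. I handed the job in at about 30 s of the 112 s allowed; no verdict was reported.

- **Placement:** in the last pictures all four stand within about 1 mm of their rest centres. Their lid heights read 0.8–1.8 mm above what fully seated containers should show, about the same depth offset as before anything moved.
- **Tilt:** the fitted tilts are under 1° in the top camera for the wide jar, tin and hexagonal jar. For the tub, whose top covers few pixels, they are 1–2° and the two cameras disagree. The scene camera also gave 1.5° for the hexagonal jar where the top camera gave 0.6°. I put these differences down to measurement noise and did not check further.
- **Forces:** the contact forces read after each placing were 3.5 to 6.3 N.
- **Bystanders:** the glass, bowl, yellow jar and pink tin are at the same pixels as at the start. The gripper is open and clear of everything.

The first move call was refused because of missing fields, and nothing moved.

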